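# Clip the press shaft and run one stroke

## Robot

A 6-joint arm with a two-finger parallel gripper is mounted at the origin on the work surface. World frame = base frame: x ahead of the robot, y to its left, z up, the work surface at z = 0. Lengths are in m, angles in degrees, forces in N, time in s.
With the tool pointing down it reaches from about 0.25 to 0.725 m from the base axis. Payload 9.7 kg.
Tool frame: the origin (TCP) lies midway between the tips of the shut fingers; the grasp point (between the pads) lies 19 mm behind it (bot.pinch_z is the distance from the TCP to the grasp point, in m); z points along the fingers, x is the direction in which the jaws open and shut, and the axes are right-handed (so a half turn about z gives the same grasp; the last joint's range is limited). The gripper opens to 85 mm and grips with 20 to 120 N. Pads are 22 mm wide; open, the fingers measure 114 mm over their backs; the gripper's body (76 mm by 85 mm) begins 54 mm behind the grasp point. The pads swing forward as they close: fully open they stand 13 mm farther back than shut.
Start: joints at [0, 4.979, 10.078, 95.1, 0, 90], TCP at [0.55, -0, 0.231] pointing down, gripper open.
Joint ranges: [-179.16, 179.16], [-48.56, 103.87], [-65.8, 70.77], [-126.05, 130.52], [-82.76, 87.17], [-180, 180]. Speed limits (degrees/s): [127.2, 127.2, 147.25, 180, 180, 180].

## Interface

Orientations are given as [roll, pitch, yaw] about the fixed x, y, z axes, in that order (R = Rz(yaw) Ry(pitch) Rx(roll)).
In Python, from workcell import bot gives the robot as it stands. The module is installed in compiled form; this text tells all that it offers.
- The arm moves only by the shell command python3 -m pendant 'ROWS' [FORCE]. ROWS is JSON, a list of rows, each a list of 7 numbers: the shift along the tool's x, y, z scaled (see below), then the turn, a rotation vector about the tool's x, y, z scaled (see below), then the closure, from 0 (fully open) to 1 (shut). In form: [[tx, ty, tz, wx, wy, wz, jaw], ...]. A call has 1 to 12 rows; each row shifts and turns the pose as measured when the row begins, along the tool's axes as they then stand; what a row does not reach is not made up. The controller multiplies each number of a shift by 0.25 m and each number of a turn by pi rad. A row lasts 1/10 s, in which the tool goes at most 50 mm and 8.59 degrees, less where a joint would pass 70% of its speed; a pose out of reach is approached as far as the arm can. A call with a number of a shift or a turn outside -1 to 1 is refused whole. A call with a gripper value outside its range is refused whole. The fingers move at their own pace and stop on an object; FORCE is the grip in N (left out, the last holds). Time passes only in rows, so rows that do not move let the fingers close. It gives the time, the measured TCP pose, the force and the opening at its end, in the units of the state.
- bot.get_obs(): the state, without advancing time (a new reading comes with each control period).
- bot.camera(name): name is "scene" or "side" or "wrist"; returns the picture (384x512x3 uint8, red, green, blue); there is no depth.
- bot.calibration(name): a dict with "intrinsics" (3x3 intrinsics, pixels), "k1" (the pictures are not rectified: a ray, as slopes to the right and down, at radius r is drawn at 1 + k1 r^2 times it, then the intrinsics apply), "xyz" and "attitude" of the camera in the world. Camera axes: x right, y up, looking along -z (the intrinsics and any distortion apply to the point x, -y, -z); pixel columns grow to the right and rows downward; lengths in m; the calibration is good to about 2 mm. A picture is of the moment at which its call begins: read the wrist's pose just before it. calibration takes no time and is no camera call; for the wrist camera it gives the pose at the moment of the call.
- bot.job_done(): hands the job in, once; it reports no verdict.
The state is a dict: "time": time; "q": joint angles; "qd": joint speeds; "joint_efforts": joint torques, N m; "ee_pos": TCP position; "tcp_rot": TCP orientation; "wrist_force": force on the tool from outside, world axes, zero at the start; "torque": the same for the moment, N m; "opening": finger opening in m.
Only numpy, scipy, OpenCV 4.12 (cv2) and the standard library are available. Lean on these libraries where they do the work, as an engineer would, in place of code of your own. Each camera call takes 0.05 s, during which the arm holds its last target.

## Task

Push the loose spring clip sideways onto the groove at the top of the bench press's shaft until it snaps fully home, without ramming it, and let go of it. Then turn the green flywheel counter-clockwise (seen from above) through exactly one revolution by its studs, so that the ram goes out and back once and the red marks line up again; do not start a second stroke, and do not disturb the other things on the bench.

Things in the scene. Friction and masses are not known exactly. Their poses are not given: they have to be found in the camera images.
- press: Small bench press, fixed to the table; place and yaw vary. Origin on the wheel's upright axis at table height. Green flywheel: disc, 244 mm diameter, top face 85 mm above the table, three upright black studs on it. Beyond a column on its +y side lie the ram and a steel die block, to 300 mm from the axis, no higher than 80 mm. A red pointer stands just outside the rim on its -x side, no higher than the wheel's top.
- bearing_arm (a point): On the top face of the grey bearing arm over the wheel, 80 mm from the axis along the press's +y. The arm is 44 mm wide, 137 to 162 mm above the table, from a round nose (32 mm radius about the axis) to the column (60 mm square, centred 160 mm from the axis, top level with the arm). Studs pass under it (12 mm clearance), a gripper does not: let go and take the next stud.
- groove (a point): Foot of the shaft's groove: on the wheel axis, on the arm's flat top face (162 mm above the table). Above it the shaft is a neck of 14 mm diameter and 9 mm height (the groove), capped by a head of 24 mm diameter and 8 mm height. It can be entered sideways from any direction, sliding along the arm's top; the arm's +y side supports the whole clip.
- clip_grip (a point): Centre (half-way up) of the orange grip tab of the loose spring clip (about 60 g): 22 mm along the clip's x, 14 mm along its y, 38 mm high; x is the way the clip opens, z is up. It lies flat on the mat. Its steel part is 5 mm thick, flush with the tab's underside: a 30 mm wide bridge, then two sprung jaws, their tips 27 mm ahead of the seat and 32 mm apart over all.
- clip_seat (a point): Point of the clip, on its underside, that lies on the groove point when home: 33 mm ahead (clip's +x) of the tab's centre. The jaws flare to 22 mm clear at the tips and narrow to 9 mm at a throat 9 mm ahead of this point. The push rises to about 10 to 16 N, drops as the throat snaps past the neck, then rises hard when the neck meets the bridge: stop there, at 20 to 25 N.
- press_wheel (a joint): Turn of the flywheel in rad, growing counter-clockwise seen from above. About 0 at the start (home: the red stripe on the wheel beside the red pointer, ram drawn back); 6.283 after one revolution. It turns with a steady friction of about 3 N at a stud and stays where it is left; a pawl stops it at -0.2.
- press_ram (a joint): Travel of the ram (a level steel rod between column and die block), m, outward to the die along the press's +y: 0 drawn back, 0.024 at the end of the stroke, half-way through the revolution; driven by the wheel.
- mat: Black rubber mat, 170 x 150 x 3 mm, fixed to the table; origin under its centre. The clip and a washer lie on it.
- stud0 (a point): Upright black stud 0 on the flywheel, half-way up: 16 mm diameter, 40 mm high, standing on the wheel's top face, 100 mm from the axis. The three are 120 degrees apart and move with the wheel; stud 0 is at 210 degrees (counter-clockwise from the press's +x) when the wheel is home.
- stud1 (a point): Upright black stud 1 on the flywheel, half-way up: 16 mm diameter, 40 mm high, standing on the wheel's top face, 100 mm from the axis. The three are 120 degrees apart and move with the wheel; stud 1 is at 330 degrees (counter-clockwise from the press's +x) when the wheel is home.
- stud2 (a point): Upright black stud 2 on the flywheel, half-way up: 16 mm diameter, 40 mm high, standing on the wheel's top face, 100 mm from the axis. The three are 120 degrees apart and move with the wheel; stud 2 is at 90 degrees (counter-clockwise from the press's +x) when the wheel is home.
- washer: Steel washer, 32 mm across, 6 mm thick, lying on the mat; a bystander, to be left where it lies.
- screwdriver: Screwdriver with a blue handle; a bystander, to be left where it lies.
- jar: Clear jar with a black cap, 60 mm across, 75 mm high; a bystander, to be left where it lies.
- reel: White reel, 68 mm across, 40 mm high; a bystander, to be left where it lies.
- meter: Grey hand meter, 140 x 75 x 32 mm; a bystander, to be left where it lies.
- pliers: Pliers with red grips, about 160 mm long; a bystander, to be left where it lies.
Things that resemble listed ones, but are neither listed nor needed, are in the scene too. Of the things that look like the part that bears clip_grip, take the one that is farthest to the robot's left at the start.

How it is judged (in metres and radians):
On the way, in this order (a step that is already met when the one before it is completed fails the run):
1. the clip is home in the groove and let go (horizontal distance between clip_seat and groove below 0.0025 m and z of clip_seat in the frame of groove between -0.003 and 0.006 m and angle between clip_seat's own z axis and vertical below 0.25 rad and contact force between the fingers and clip below 0.1 N), for 0.2 s.
2. the ram has been driven out to the die (more than 22 mm) (value of joint press_ram above 0.022 m).
At the end, for the whole second after the job is handed in: The wheel stands still one revolution on (6.283 rad, give or take 0.1 rad) with the ram drawn back (within 1 mm), and the clip is still home: its seat point within 2.5 mm of the shaft's axis, lying on the arm's top under the shaft's head (horizontal distance between clip_seat and groove below 0.0025 m and z of clip_seat in the frame of groove between -0.003 and 0.006 m and angle between clip_seat's own z axis and vertical below 0.25 rad and value of joint press_wheel between 6.183 and 6.383 rad and velocity of joint press_wheel between -0.05 and 0.05 rad/s and value of joint press_ram below 0.001 m); the robot touches nothing.
It fails at once if the clip is rammed against the press with more than 100 N of contact force (contact force between clip and press above 100 N).
It fails at once if the wheel is turned more than 0.4 rad before the clip is home, or the clip comes off while it turns (value of joint press_wheel above 0.4 rad and not (horizontal distance between clip_seat and groove below 0.0025 m and z of clip_seat in the frame of groove between -0.003 and 0.006 m and angle between clip_seat's own z axis and vertical below 0.25 rad)).
It fails at once if the wheel runs on into a second stroke (more than 0.35 rad past one revolution) (value of joint press_wheel above 6.633 rad).
It fails at once if another thing on the bench is moved by more than 30 mm (distance of any of washer, screwdriver, jar, reel, meter, pliers from where it was at the start of the episode above 0.03 m).
It also fails if it takes over 72 s, if anything falls off the work surface, if the arm or the gripper's body presses on something with over 40 N, if the wrist force passes 120 N, or if a joint passes its speed limit or range.

## Working session

There is one attempt and no reset: what is moved stays moved. The work goes in short steps, Python scripts to look and compute and a shell command to move; the robot and the scene stay as the last step left them, time stands still between calls to the robot, and variables do not carry over. Pictures are saved under pics/ and viewed, and the job is handed in when it is done.

```bash
mkdir -p pics; ls; python3 - <<'E'
from workcell import bot
import cv2,numpy as np
print(bot.get_obs())
for n in ["scene","side","wrist"]:
    c=bot.calibration(n); print(n,c)
    cv2.imwrite(f"pics/{n}0.png",bot.camera(n)[:,:,::-1])
E
```

```text
pics
{'time': 0.0, 'q': array([ 4.21682063e-04,  5.01076048e+00,  1.00339270e+01,  9.50993332e+01,
       -1.31992356e-03,  8.99999804e+01]), 'qd': array([-0.00133201, -0.08686694, -0.04797468, -0.05113048,  0.07191469,
        0.03736272]), 'joint_efforts': array([ 7.68234549e-04, -5.20392072e+01,  4.64802504e+01,  1.63646933e-02,
        2.23589603e-05, -6.77332673e-05]), 'ee_pos': array([ 5.49768653e-01, -2.51939387e-06,  2.30581607e-01]), 'tcp_rot': array([1.79998680e+02, 7.61665825e-02, 4.41232676e-04]), 'wrist_force': array([-0.5882404 ,  0.3185596 ,  0.11930388]), 'torque': array([-0.00199718, -0.01587961, -0.02418877]), 'opening': 0.08534325547678821}
scene {'intrinsics': array([[390.07752228,   0.        , 252.92868722],
       [  0.        , 390.07752228, 195.29674185],
       [  0.        ,   0.        ,   1.        ]]), 'k1': -0.12328979340352941, 'xyz': array([ 1.29416762, -0.4582197 ,  1.02920225]), 'attitude': array([42.87670201,  0.84249398, 67.60535561])}
side {'intrinsics': array([[359.21424318,   0.        , 243.12318797],
       [  0.        , 359.21424318, 198.09821712],
       [  0.        ,   0.        ,   1.        ]]), 'k1': -0.05879496823877235, 'xyz': array([ 0.46367207, -0.78641114,  0.80540563]), 'attitude': array([44.42680584,  0.75733774, -5.7651274 ])}
wrist {'intrinsics': array([[288.04359536,   0.        , 257.0585341 ],
       [  0.        , 288.04359536, 192.74916667],
       [  0.        ,   0.        ,   1.        ]]), 'k1': -0.06029138303373339, 'xyz': array([0.55127745, 0.06604341, 0.37341666]), 'attitude': array([-1.51253452e+01,  5.54987952e-02, -1.11416062e-02])}
```

View pics/scene0.png

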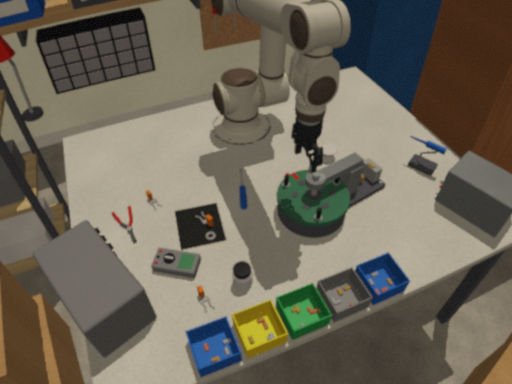

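View pics/side0.png

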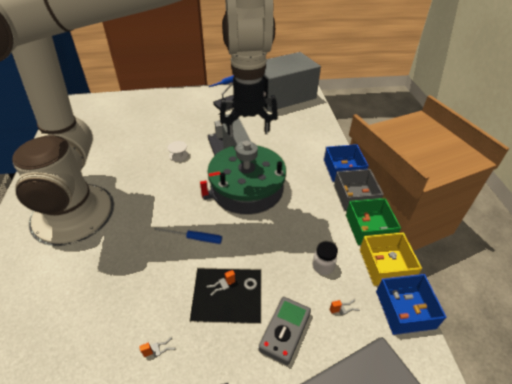

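View pics/wrist0.png

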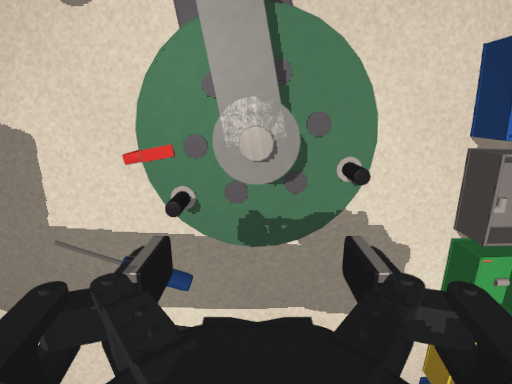

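Three things look like the clip. In the side view they are on the mat (230,278), at lower left (148,349) and at right (337,307). I'll work out their y values, then enlarge a crop.

```bash
cat > h.py <<'E'
from workcell import bot
import cv2,numpy as np
from scipy.spatial.transform import Rotation as R
class Cam:
    def __init__(s,n,c=None):
        c=c or bot.calibration(n); s.K=c['intrinsics'];s.k=c['k1'];s.p=np.array(c['xyz']);s.R=R.from_euler('xyz',c['attitude'],degrees=True).as_matrix()
    def ray(s,u,v):
        d=np.array([(u-s.K[0,2])/s.K[0,0],(v-s.K[1,2])/s.K[1,1]]); x=d.copy()
        for _ in range(30): x=d/(1+s.k*(x@x))
        return s.R@np.array([x[0],-x[1],-1.])
    def at(s,u,v,z):
        r=s.ray(u,v); return s.p+r*(z-s.p[2])/r[2]
    def px(s,P):
        q=s.R.T@(np.array(P)-s.p); a=np.array([q[0],-q[1]])/-q[2]; a=a*(1+s.k*(a@a)); return s.K[:2,:2]@a+s.K[:2,2]
def tri(pairs):
    A=np.zeros((3,3));b=np.zeros(3)
    for c,u,v in pairs:
        r=c.ray(u,v);r/=np.linalg.norm(r);M=np.eye(3)-np.outer(r,r);A+=M;b+=M@c.p
    return np.linalg.solve(A,b)
def orange(im):
    h=cv2.cvtColor(im,cv2.COLOR_RGB2HSV); return cv2.inRange(h,(5,170,120),(18,255,255))
def blobs(m,amin=8):
    n,_,st,ce=cv2.connectedComponentsWithStats(m); return [(ce[i].round(1),st[i,4]) for i in range(1,n) if st[i,4]>=amin]
E
python3 - <<'E'
from h import *
for n in ["scene","side"]:
    im=cv2.imread(f"pics/{n}0.png")[:,:,::-1]; c=Cam(n)
    for ce,a in blobs(orange(im)): print(n,ce,a,c.at(*ce,0.02).round(3))
im=cv2.imread("pics/side0.png"); a=cv2.resize(im[255:335,180:270],None,fx=6,fy=6,interpolation=cv2.INTER_CUBIC)
cv2.imwrite("pics/sidecrop.png",a)
im=cv2.imread("pics/scene0.png"); a=cv2.resize(im[195:255,165:240],None,fx=8,fy=8,interpolation=cv2.INTER_CUBIC)
cv2.imwrite("pics/scenecrop.png",a)
# press from wrist
w=Cam("wrist")
print("axis (cap top z.179)",w.at(256,143,.179),"stud tops", w.at(178,206,.125),w.at(359,175,.125))
E
```

```text
scene [148.3 192.7] 12 [ 0.262 -0.457  0.02 ]
scene [208.5 217.2] 28 [ 0.456 -0.291  0.02 ]
scene [199.8 289.5] 25 [ 0.707 -0.4    0.02 ]
side [366.1 217.4] 29 [ 0.879 -0.138  0.02 ]
side [379.6 256.7] 28 [ 0.868 -0.276  0.02 ]
side [229.4 274. ] 62 [ 0.469 -0.284  0.02 ]
side [335.7 305.4] 76 [ 0.713 -0.4    0.02 ]
side [403.2 315.8] 15 [ 0.864 -0.445  0.02 ]
side [144.5 347.6] 65 [ 0.268 -0.454  0.02 ]
axis (cap top z.179) [0.55041832 0.0479691  0.179     ] stud tops [ 0.47916751 -0.01361322  0.125     ] [0.64136753 0.0151589  0.125     ]
```

View pics/sidecrop.png

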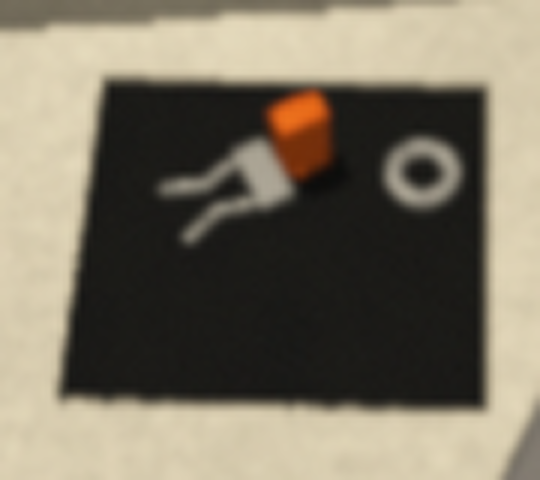

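View pics/scenecrop.png

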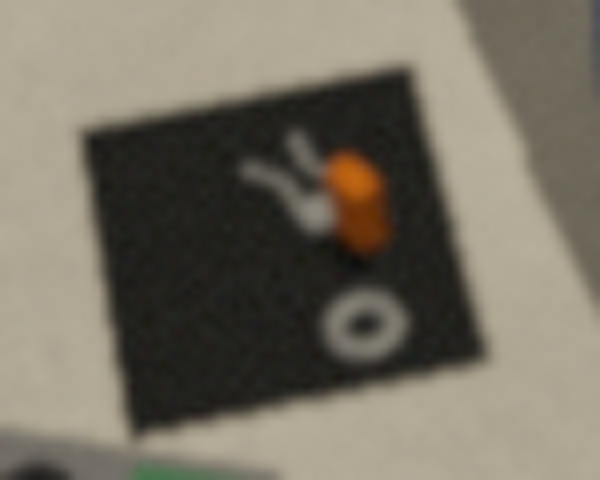

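Among the loose clips on the bench, the one on the mat has the largest y (-0.285, against -0.40 and -0.455). The crops show it flat on the mat beside the washer, with its jaws pointing towards -x. That is the clip to take. Next I'll get its yaw and work out the move to hover over it.

```bash
cat >> h.py <<'E'
def plan(P,yaw,n,cur=None,jaw=0.0):
    """rows (equal) from current pose to P,[180,0,yaw]: straight line + tool z turn"""
    o=bot.get_obs(); p=o['ee_pos']; Rc=R.from_euler('xyz',o['tcp_rot'],degrees=True)
    Rt=R.from_euler('xyz',[180,0,yaw],degrees=True)
    d=Rc.inv().apply(np.array(P)-p); w=(Rc.inv()*Rt).as_rotvec()
    print("pose",p.round(4),o['tcp_rot'].round(2),"t",round(o['time'],2),"tool shift m",d.round(4),"turn deg",np.degrees(w).round(2))
    print("per row /",n,":",(d/0.25/n).round(4),(w/np.pi/n).round(4))
E
python3 - <<'E'
from h import *
s=Cam("side"); t=s.at(209,290.6,.006); b=s.at(224.2,283.7,.008); print(t,b, np.degrees(np.arctan2(*(t-b)[1::-1])))
plan([0.437,-0.295,0.231],-70,12)
E
```

```text
[ 0.41453572 -0.3182915   0.006     ] [ 0.45368867 -0.30384551  0.008     ] -159.74780770019055
pose [0.5498 0.     0.2308] [-1.8e+02  6.0e-02  0.0e+00] t 0.15 tool shift m [-1.128e-01  2.950e-01 -1.000e-04] turn deg [3.e-02 5.e-02 7.e+01]
per row / 12 : [-0.0376  0.0983 -0.    ] [0.     0.     0.0324]
```

```bash
python3 -m pendant '[[-0.05,0.13,0,0,0,0,0],[-0.05,0.13,0,0,0,0,0],[-0.05,0.13,0,0,0,0,0],[-0.05,0.13,0,0,0,0,0],[-0.05,0.13,0,0,0,0,0],[-0.05,0.13,0,0,0,0,0],[-0.05,0.13,0,0,0,0,0],[-0.05,0.13,0,0,0,0,0],[-0.05,0.13,0,0,0,0,0]]' 60
python3 -m pendant '[[0,0,0,0,0,0.043,0],[0,0,0,0,0,0.043,0],[0,0,0,0,0,0.043,0],[0,0,0,0,0,0.043,0],[0,0,0,0,0,0.043,0],[0,0,0,0,0,0.043,0],[0,0,0,0,0,0.043,0],[0,0,0,0,0,0.043,0],[0,0,0,0,0,0.043,0],[0,0,0,0,0,0,0]]'
python3 - <<'E'
from h import *
plan([0.437,-0.295,0.231],-70,1)
c=Cam("wrist"); im=bot.camera("wrist"); cv2.imwrite("pics/w1.png",cv2.resize(im[:,:,::-1],None,fx=1.5,fy=1.5,interpolation=cv2.INTER_CUBIC)); np.savez("w1.npz",im=im,p=c.p,R=c.R)
print(blobs(orange(im)))
E
```

```text
time: 1.05
ee_pos: [0.4341, -0.2992, 0.2277]
tcp_rot: [-179.9, 0.3, 0.4]
wrist_force: [0.6, -0.0, -0.2]
opening: 0.0853
time: 2.05
ee_pos: [0.4305, -0.3038, 0.2242]
tcp_rot: [179.5, 0.4, -72.4]
wrist_force: [-0.2, 0.4, -0.3]
opening: 0.0855
pose [ 0.4305 -0.3038  0.2242] [179.51   0.44 -72.36] t 2.05 tool shift m [-0.0065 -0.0088 -0.0068] turn deg [ 0.48  0.45 -2.36]
per row / 1 : [-0.026  -0.0352 -0.0272] [ 0.0027  0.0025 -0.0131]
[(array([260.8, 137.5]), np.int32(230)), (array([328. , 311.7]), np.int32(187))]
```

View pics/w1.png

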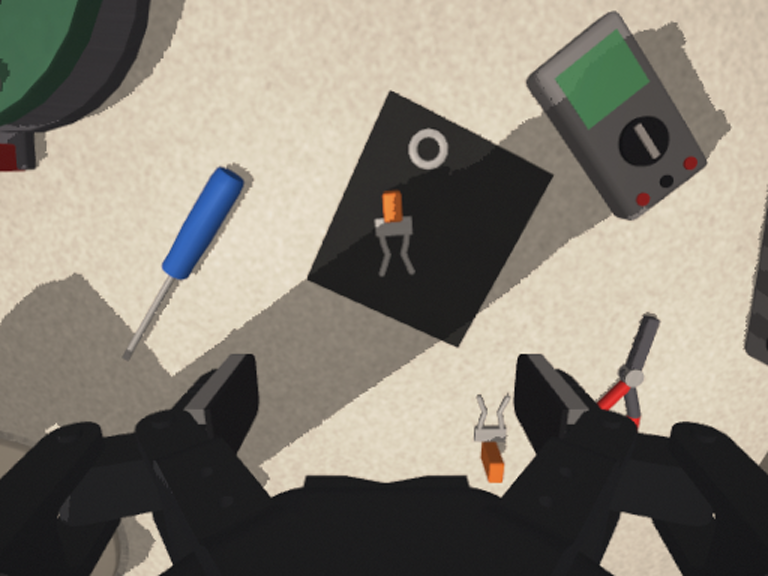

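The picture shows the clip on the mat at about (393,225), with tab above and jaws pointing down the image. The washer is at (428,149), well clear of it. I'll enlarge it to get the pose.

```bash
python3 - <<'E'
from h import *
d=np.load("w1.npz"); im=d['im']
a=cv2.resize(im[120:190,235:295],None,fx=8,fy=8,interpolation=cv2.INTER_CUBIC)
cv2.imwrite("pics/w1c.png",a[:,:,::-1])
h=cv2.cvtColor(im,cv2.COLOR_RGB2HSV)
print([ (orange(im)[y,240:285]>0).sum() for y in range(122,152)])
E
```

```text
[np.int64(0), np.int64(0), np.int64(0), np.int64(0), np.int64(0), np.int64(0), np.int64(7), np.int64(12), np.int64(12), np.int64(12), np.int64(12), np.int64(12), np.int64(12), np.int64(12), np.int64(12), np.int64(12), np.int64(12), np.int64(12), np.int64(12), np.int64(12), np.int64(11), np.int64(12), np.int64(12), np.int64(12), np.int64(11), np.int64(9), np.int64(0), np.int64(0), np.int64(0), np.int64(0)]
```

View pics/w1c.png

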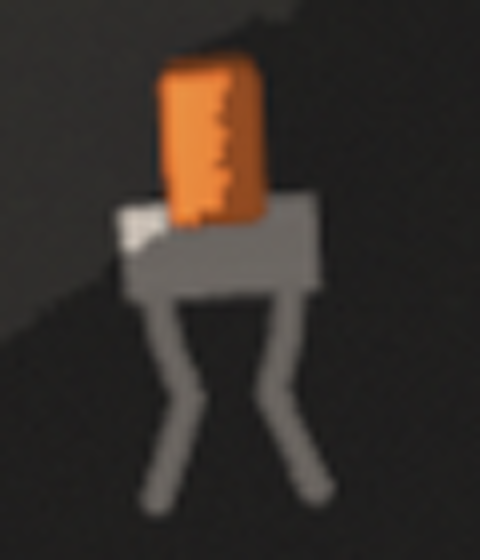

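```bash
python3 - <<'E'
from h import *
d=np.load("w1.npz"); c=Cam("wrist"); c.p=d['p'];c.R=d['R']
n=lambda x,y:((x+.5)/8-.5+235,(y+.5)/8-.5+120)
T=c.at(*n(213,142),.041); A=c.at(*n(157,503),.008);B=c.at(*n(318,490),.008)
b1=c.at(*n(128,300),.008);b2=c.at(*n(318,290),.008); u1=c.at(*n(118,207),.008);u2=c.at(*n(315,194),.008)
M=(A+B)/2; yw=lambda v:np.degrees(np.arctan2(v[1],v[0]))
print(T,M,yw(M-T),"len",np.linalg.norm((M-T)[:2]))
print("across",yw(B-A)-90,yw(b2-b1)-90,yw(u2-u1)-90, np.linalg.norm(A-B),np.linalg.norm(b1-b2)); 
bm=(b1+b2+u1+u2)/4; print(bm,yw(M-bm),yw(bm-T),np.linalg.norm((bm-T)[:2]))
plan([T[0],T[1],0.2],-70,1)
E
```

```text
[ 0.47134453 -0.29452189  0.041     ] [ 0.41676119 -0.31640295  0.008     ] -158.15542325443727 len 0.05880579543743008
across -157.52521291648208 -159.27024897225104 -158.5553026245487 0.025800380589987838 0.029702716610473117
[ 0.45365541 -0.30152476  0.008     ] -158.03745517392184 -158.40209639379597 0.019024861593178195
pose [ 0.4305 -0.3038  0.2242] [179.51   0.44 -72.11] t 2.1 tool shift m [ 0.0039 -0.042   0.0238] turn deg [ 0.48  0.45 -2.11]
per row / 1 : [ 0.0156 -0.1678  0.0954] [ 0.0027  0.0025 -0.0117]
```

```bash
python3 -m pendant '[[0,0,0,0.003,0.003,-0.021,0],[0.008,-0.08,0.1,0,0,0,0],[0.008,-0.08,0.1,0,0,0,0],[0,0,0.1,0,0,0,0],[0,0,0.1,0,0,0,0],[0,0,0,0,0,0,0],[0,0,0,0,0,0,0]]'
python3 - <<'E'
from h import *
plan([0.4713,-0.2945,0.06],-68.3,1)
c=Cam("wrist"); im=bot.camera("wrist"); cv2.imwrite("pics/w2.png",cv2.resize(im[:,:,::-1],None,fx=1.5,fy=1.5))
E
```

```text
time: 2.8
ee_pos: [0.4708, -0.2924, 0.122]
tcp_rot: [-179.9, -0.2, -66.5]
wrist_force: [0.5, -0.5, 0.3]
opening: 0.0852
pose [ 0.4708 -0.2924  0.122 ] [-179.88   -0.18  -66.49] t 2.8 tool shift m [0.002  0.0006 0.062 ] turn deg [-0.12 -0.18  1.81]
per row / 1 : [0.0078 0.0022 0.2479] [-0.0007 -0.001   0.0101]
```

View pics/w2.png

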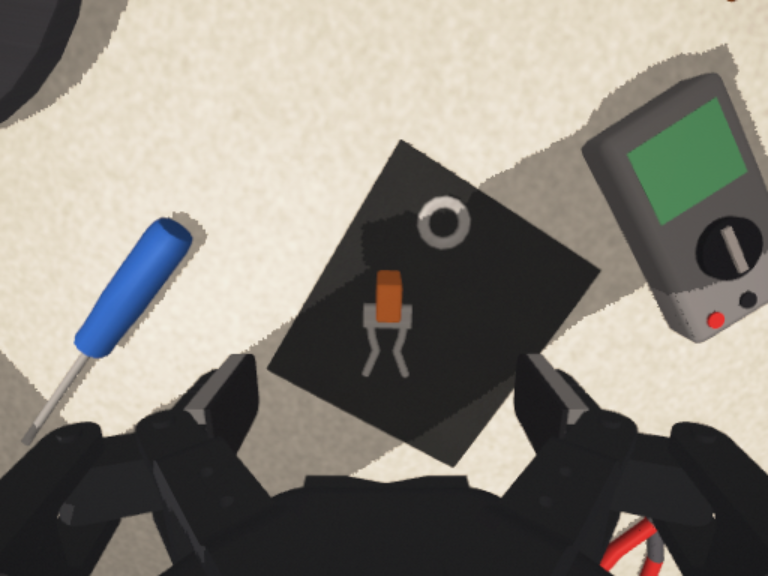

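The clip is centred between the fingers and its yaw agrees. I'll go down now.

```bash
python3 -m pendant '[[0.008,0.002,0.05,0,0,0.008,0],[0,0,0.07,0,0,0,0],[0,0,0.07,0,0,0,0],[0,0,0.07,0,0,0,0],[0,0,0.07,0,0,0,0],[0,0,0.05,0,0,0,0],[0,0,0,0,0,0,0],[0,0,0,0,0,0,0]]'
python3 - <<'E'
from h import *
plan([0.4713,-0.2945,0.012],-68.3,1)
E
```

```text
time: 3.65
ee_pos: [0.4749, -0.2986, 0.029]
tcp_rot: [-179.5, -0.7, -68.3]
wrist_force: [0.5, 0.2, 1.5]
opening: 0.0857
pose [ 0.4749 -0.2986  0.029 ] [-179.49   -0.74  -68.25] t 3.65 tool shift m [-0.0053  0.0019  0.0169] turn deg [-0.51 -0.74  0.05]
per row / 1 : [-0.0214  0.0077  0.0676] [-0.0029 -0.0041  0.0003]
```

```bash
python3 -m pendant '[[-0.02,0.008,0,-0.003,-0.004,0,0],[0,0,0.03,0,0,0,0],[0,0,0.03,0,0,0,0],[0,0,0,0,0,0,0]]'
python3 - <<'E'
from h import *
plan([0.4713,-0.2945,0.012],-68.3,1)
E
```

```text
time: 4.05
ee_pos: [0.4721, -0.2952, 0.0153]
tcp_rot: [-179.9, -0.1, -68.3]
wrist_force: [0.1, 0.4, 0.4]
opening: 0.0854
pose [ 0.4721 -0.2952  0.0153] [-1.7995e+02 -1.3000e-01 -6.8260e+01] t 4.05 tool shift m [-0.001   0.0005  0.0033] turn deg [-0.05 -0.13  0.04]
per row / 1 : [-0.0039  0.002   0.0133] [-0.0003 -0.0007  0.0002]
```

```bash
python3 -m pendant '[[-0.004,0.002,0.012,0,0,0,0.3],[0,0,0,0,0,0,0.7],[0,0,0,0,0,0,1],[0,0,0,0,0,0,1],[0,0,0,0,0,0,1],[0,0,0,0,0,0,1],[0,0,0,0,0,0,1]]' 90
python3 - <<'E'
from h import *
plan([0.4713,-0.2945,0.012],-68.3,1)
E
```

```text
time: 4.75
ee_pos: [0.4715, -0.2945, 0.0126]
tcp_rot: [-179.9, -0.2, -68.3]
wrist_force: [-0.6, -0.0, -1.9]
opening: 0.0125
pose [ 0.4715 -0.2945  0.0126] [-1.7991e+02 -1.7000e-01 -6.8260e+01] t 4.75 tool shift m [-0.0001  0.0002  0.0006] turn deg [-0.09 -0.17  0.04]
per row / 1 : [-0.0004  0.0007  0.0025] [-0.0005 -0.0009  0.0002]
```

```bash
python3 -m pendant '[[0,0,-0.06,0,0,0,1],[0,0,-0.12,0,0,0,1],[0,0,-0.16,0,0,0,1],[0,0,-0.16,0,0,0,1],[0,0,-0.16,0,0,0,1],[0,0,-0.16,0,0,0,1],[0,0,-0.1,0,0,0,1],[0,0,0,0,0,0,1]]'
python3 - <<'E'
from h import *
plan([0.55,-0.0,0.245],10,1)
for n in ("wrist",):
    c=Cam(n); im=bot.camera(n); cv2.imwrite(f"pics/{n}3.png",im[:,:,::-1])
im=cv2.imread("pics/wrist0.png")[40:240,110:400]; cv2.imwrite("pics/w0c.png",cv2.resize(im,None,fx=2.7,fy=2.7,interpolation=cv2.INTER_CUBIC))
E
```

```text
time: 5.55
ee_pos: [0.4688, -0.2928, 0.2579]
tcp_rot: [-179.9, -0.2, -68.3]
wrist_force: [0.5, -0.2, -0.4]
opening: 0.0125
pose [ 0.4688 -0.2928  0.2579] [-179.88   -0.21  -68.26] t 5.55 tool shift m [-0.2419 -0.1839  0.0124] turn deg [ 5.000e-02 -2.600e-01 -7.826e+01]
per row / 1 : [-0.9676 -0.7355  0.0496] [ 3.000e-04 -1.400e-03 -4.348e-01]
```

View pics/wrist3.png

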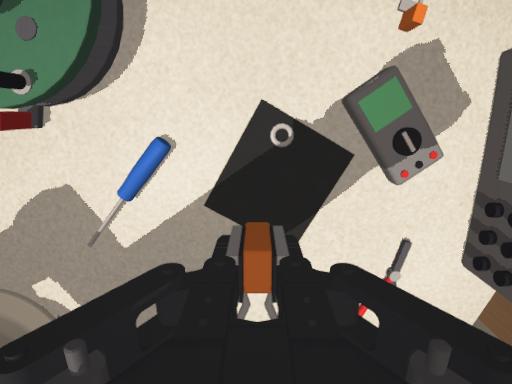

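View pics/w0c.png

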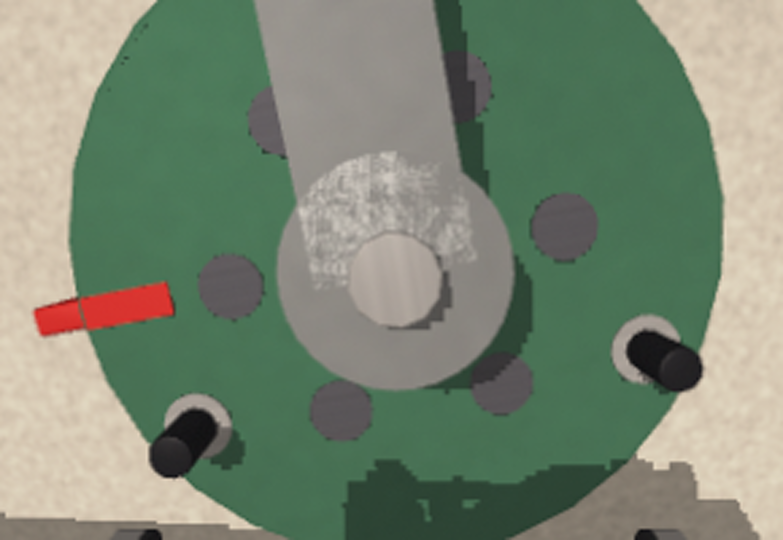

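The clip is held straight, with its jaws pointing along tool +y. Next I'll compute the press pose from the first wrist picture, using the head top, the nose circle and the stud tops.

```bash
python3 - <<'E'
from h import *
c=Cam("wrist",{'intrinsics':np.array([[288.04359536,0,257.0585341],[0,288.04359536,192.74916667],[0,0,1]]),'k1':-0.06029138303373339,'xyz':[0.55127745,0.06604341,0.37341666],'attitude':[-1.51253452e+01,5.54987952e-02,-1.11416062e-02]})
n=lambda x,y:((x+.5)/2.7-.5+110,(y+.5)/2.7-.5+40)
H=c.at(*n(395,279),.179);N=c.at(*n(395.5,271.5),.162)
s0=c.at(*n(171,457),.125);s1=c.at(*n(680,369),.125); print("head",H,"nose",N,s0,s1)
u=np.array([-(s1-s0)[1],(s1-s0)[0]])/np.linalg.norm((s1-s0)[:2]); m=(s0+s1)[:2]/2
print("yaw",np.degrees(np.arctan2(*(s1-s0)[1::-1])),np.linalg.norm(s1-s0),"ctr",m+0.05*u)
for p in ((277,271),(514,271),(395,390)): print(np.linalg.norm((c.at(*n(*p),.162)-N)[:2]))
# arm edges at z .162: left edge (255,0)-(300,200); right (432,0)-(461,165)
for a,b in (((255,0),(298,205)),((433,0),(462,165))):
    A=c.at(*n(*a),.162);B=c.at(*n(*b),.162); d=(A-B)[:2]; d/=np.linalg.norm(d); print("edge yaw",np.degrees(np.arctan2(d[1],d[0]))-90,"dist to axis",np.cross(d,(H-B)[:2]))
# rim
for p in ((70,235),(723,245)): print("rim",np.linalg.norm((c.at(*n(*p),.085)-H)[:2]))
E
```

```text
head [0.55036489 0.04796543 0.179     ] nose [0.55042173 0.04838784 0.162     ] [ 0.474341   -0.01641477  0.125     ] [0.64367174 0.0139657  0.125     ]
yaw 10.171503450931597 0.17203450925908925 ctr [0.55017661 0.04798964]
0.03190968890835943
0.03189529469445458
0.03275519148534682
edge yaw 10.615019139242634 dist to axis -0.021930341445458395
edge yaw 11.215453865289746 dist to axis 0.022540014747931544
rim 0.11991226946826178
rim 0.12019328517952399<stdin>:11: DeprecationWarning: Arrays of 2-dimensional vectors are deprecated. Use arrays of 3-dimensional vectors instead. (deprecated in NumPy 2.0)
```

```bash
python3 - <<'E'
from h import *
plan([0.535,0.13,0.25],10.6,10)
E
```

```text
pose [ 0.4686 -0.2927  0.2563] [-1.7993e+02 -1.5000e-01 -6.8260e+01] t 5.6 tool shift m [-0.368  -0.2182  0.0056] turn deg [ 4.000e-02 -1.700e-01 -7.886e+01]
per row / 10 : [-0.1472 -0.0873  0.0023] [ 0.     -0.0001 -0.0438]
```

```bash
python3 -m pendant '[[-0.12,-0.07,0,0,0,0,1],[-0.14,-0.083,0,0,0,0,1],[-0.14,-0.083,0,0,0,0,1],[-0.14,-0.083,0,0,0,0,1],[-0.14,-0.083,0,0,0,0,1],[-0.14,-0.083,0,0,0,0,1],[-0.14,-0.083,0,0,0,0,1],[-0.14,-0.083,0,0,0,0,1],[-0.14,-0.083,0,0,0,0,1],[-0.14,-0.083,0,0,0,0,1],[0,0,0,0,0,0,1]]'
python3 -m pendant '[[0,0,0,0,0,-0.043,1],[0,0,0,0,0,-0.043,1],[0,0,0,0,0,-0.043,1],[0,0,0,0,0,-0.043,1],[0,0,0,0,0,-0.043,1],[0,0,0,0,0,-0.043,1],[0,0,0,0,0,-0.043,1],[0,0,0,0,0,-0.043,1],[0,0,0,0,0,-0.043,1],[0,0,0,0,0,-0.043,1],[0,0,0,0,0,0,1]]'
python3 - <<'E'
from h import *
plan([0.535,0.13,0.22],10.6,1)
E
```

```text
time: 6.7
ee_pos: [0.5276, 0.1177, 0.2422]
tcp_rot: [179.1, 0.3, -68.5]
wrist_force: [-1.1, -1.0, -0.6]
opening: 0.0128
time: 7.8
ee_pos: [0.5215, 0.1138, 0.2292]
tcp_rot: [-180.0, 2.1, 12.0]
wrist_force: [0.5, -0.7, -0.7]
opening: 0.013
pose [0.5215 0.1138 0.2292] [-179.95    2.15   12.05] t 7.8 tool shift m [ 0.0169 -0.013   0.0086] turn deg [-0.02  2.15  1.45]
per row / 1 : [ 0.0676 -0.052   0.0345] [-0.0001  0.0119  0.008 ]
```

```bash
python3 -m pendant '[[0.035,-0.026,0,0,0.012,0.008,1],[0.035,-0.026,0,0,0,0,1],[0,0,0,0,0,0,1]]'
python3 - <<'E'
from h import *
plan([0.535,0.13,0.185],10.6,1)
for n in ("wrist","side","scene"):
    im=bot.camera(n)[:,:,::-1]
    if n=="side": im=cv2.resize(im[90:230,180:330],None,fx=5,fy=5,interpolation=cv2.INTER_CUBIC)
    if n=="scene": im=cv2.resize(im[130:250,250:400],None,fx=5,fy=5,interpolation=cv2.INTER_CUBIC)
    cv2.imwrite(f"pics/{n}4.png",im)
E
```

```text
time: 8.1
ee_pos: [0.5358, 0.1293, 0.227]
tcp_rot: [180.0, 0.2, 9.9]
wrist_force: [-0.3, 0.2, -1.3]
opening: 0.0125
pose [0.5358 0.1293 0.227 ] [1.80e+02 1.60e-01 9.94e+00] t 8.1 tool shift m [-0.0005 -0.0009  0.042 ] turn deg [ 0.    0.16 -0.66]
per row / 1 : [-0.002  -0.0035  0.168 ] [ 0.      0.0009 -0.0036]
```

View pics/wrist4.png

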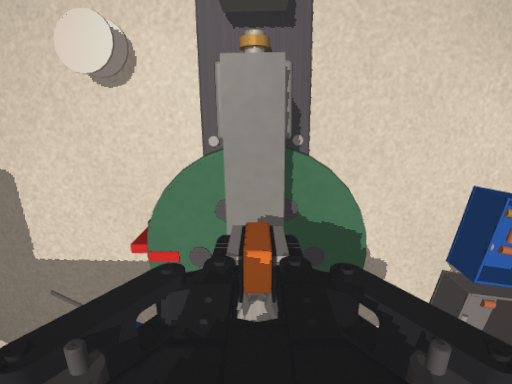

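View pics/side4.png

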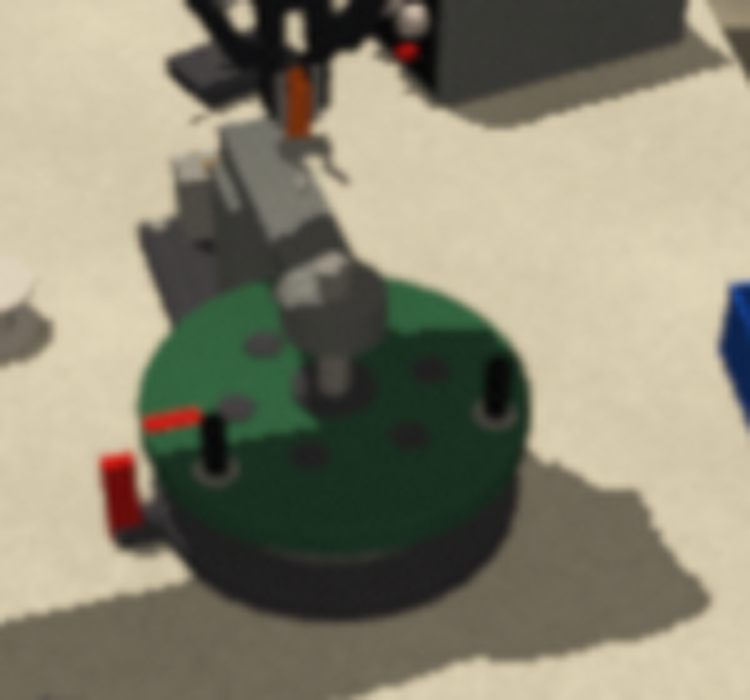

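View pics/scene4.png

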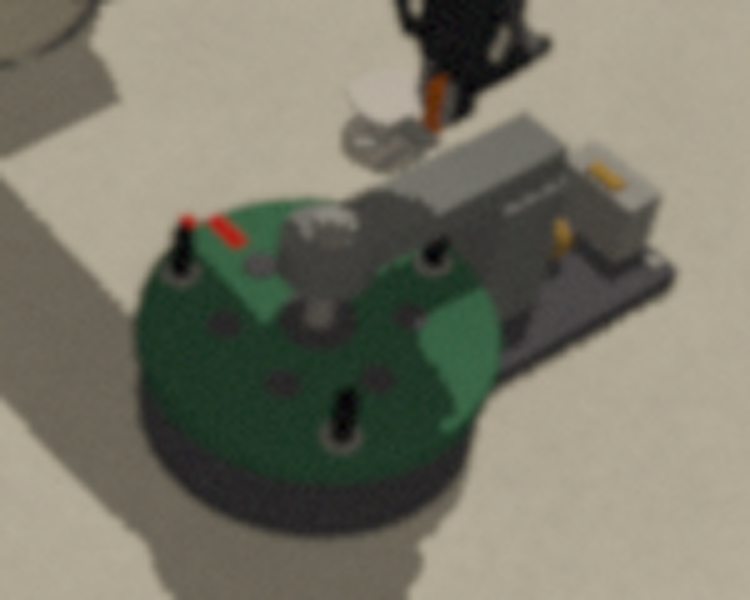

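```bash
python3 - <<'E'
from h import *
c=Cam("wrist"); im=cv2.imread("pics/wrist4.png")[:,:,::-1]
g=cv2.GaussianBlur(im,(3,3),0).astype(int).sum(2)
for r in (70,100,130,200,210): print(r,[int(g[r,x]) for x in range(212,232,2)],[int(g[r,x]) for x in range(274,296,2)])
o=bot.get_obs(); Rc=R.from_euler('xyz',o['tcp_rot'],degrees=True)
for a,b in (((220,70),(226.5,215)),((285,70),(284,215))):
    A=c.at(*a,.162);B=c.at(*b,.162);d=A-B;print(np.degrees(np.arctan2(d[1],d[0]))-90, Rc.inv().apply(A-o['ee_pos'])[:2],Rc.inv().apply(B-o['ee_pos'])[:2])
E
```

```text
70 [269, 273, 384, 431, 421, 412, 409, 408, 409, 408] [394, 393, 393, 395, 396, 376, 267, 266, 298, 249, 259]
100 [270, 264, 321, 395, 418, 399, 396, 396, 398, 399] [390, 390, 387, 386, 388, 352, 245, 316, 302, 195, 245]
130 [271, 267, 257, 333, 390, 397, 398, 398, 397, 397] [393, 392, 389, 389, 390, 334, 264, 354, 294, 173, 160]
200 [261, 260, 262, 259, 235, 249, 265, 371, 388, 388] [382, 382, 386, 389, 378, 240, 157, 156, 158, 211, 252]
210 [267, 250, 247, 251, 252, 253, 259, 343, 391, 391] [389, 391, 389, 389, 375, 224, 156, 155, 158, 209, 251]
10.970218625445668 [-0.02381123 -0.0958793 ] [-0.02206404  0.00813131]
10.915992958676526 [ 0.02031394 -0.09582322] [0.02196128 0.0081001 ]
```

```bash
python3 -m pendant '[[0,0,0.05,0,0,-0.005,1],[0,0,0.06,0,0,0,1],[0,0,0.06,0,0,0,1],[0,0,0.03,0,0,0,1],[0,0,0,0,0,0,1]]'
python3 - <<'E'
from h import *
plan([0.5349,0.1295,0.1725],10.9,1)
E
```

```text
time: 8.75
ee_pos: [0.5347, 0.1278, 0.1728]
tcp_rot: [180.0, 0.3, 11.0]
wrist_force: [-0.9, 0.2, -1.0]
opening: 0.0126
pose [0.5347 0.1278 0.1728] [179.97   0.29  11.02] t 8.75 tool shift m [ 0.0006 -0.0016  0.0003] turn deg [0.03 0.29 0.12]
per row / 1 : [ 0.0023 -0.0065  0.0011] [0.0002 0.0016 0.0007]
```

```bash
python3 -m pendant '[[0,0,0.004,0,0.0015,0,1],[0,0,0,0,0,0,1]]'
python3 -m pendant '[[0,0,0.004,0,0,0,1],[0,0,0,0,0,0,1]]'
```

```text
time: 8.95
ee_pos: [0.5346, 0.1277, 0.1719]
tcp_rot: [180.0, 0.0, 11.0]
wrist_force: [0.1, -0.8, -1.0]
opening: 0.0126
time: 9.15
ee_pos: [0.535, 0.1277, 0.172]
tcp_rot: [180.0, -0.1, 11.0]
wrist_force: [0.1, 0.3, -0.5]
opening: 0.0122
```

```bash
python3 -m pendant '[[0,0,0.004,0,0,0,1],[0,0,0,0,0,0,1]]'
python3 - <<'E'
from h import *
im=bot.camera("side")[:,:,::-1]
cv2.imwrite(f"pics/side5.png",cv2.resize(im[110:190,200:290],None,fx=8,fy=8,interpolation=cv2.INTER_CUBIC))
E
```

```text
time: 9.35
ee_pos: [0.5353, 0.1278, 0.1717]
tcp_rot: [180.0, -0.2, 11.0]
wrist_force: [-1.2, -0.1, -0.4]
opening: 0.0123
```

View pics/side5.png

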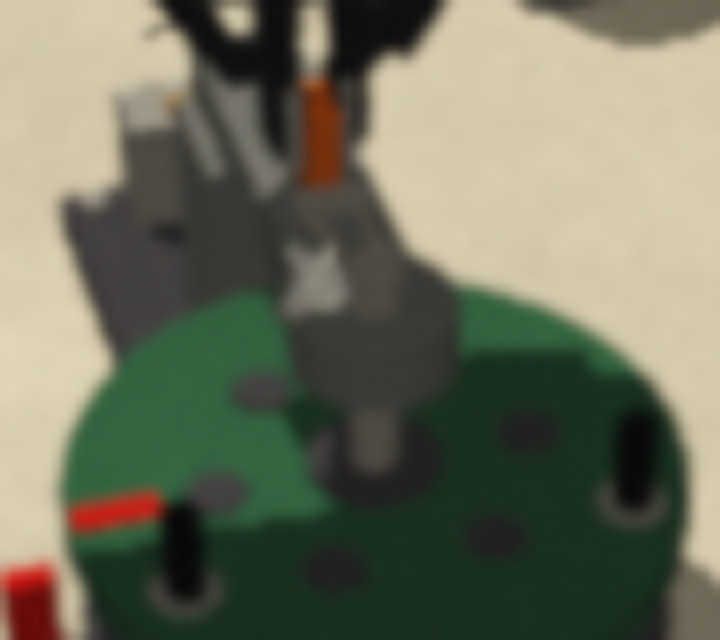

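```bash
python3 -m pendant '[[0,0.03,0,0,0,0,1],[0,0.03,0,0,0,0,1],[0,0.03,0,0,0,0,1],[0,0.02,0,0,0,0,1],[0,0,0,0,0,0,1]]' 100
cat >> h.py <<'E'
def st():
    o=bot.get_obs(); d=o['ee_pos'][:2]-np.array([0.5504,0.048]); y=np.radians(10.9); f=o['wrist_force']
    u=np.array([-np.sin(y),np.cos(y)]); v=np.array([np.cos(y),np.sin(y)])
    print("along %.2f mm lat %.2f z %.2f Falong %.1f Flat %.1f Fz %.1f"%(d@u*1e3,d@v*1e3,o['ee_pos'][2]*1e3,f[:2]@u,f[:2]@v,f[2]),o['tcp_rot'].round(2),round(o['time'],2))
E
python3 -c "from h import *;st()"
```

```text
time: 9.9
ee_pos: [0.5393, 0.101, 0.1719]
tcp_rot: [-179.6, -0.0, 11.1]
wrist_force: [-1.1, -0.2, 0.4]
opening: 0.0124
along 54.12 mm lat -0.84 z 171.90 Falong -0.0 Flat -1.1 Fz 0.4 [-1.7957e+02 -4.0000e-02  1.1120e+01] 9.9
```

```bash
python3 -m pendant '[[0.003,0.012,0,-0.002,0,0.001,1],[0,0.008,0,0,0,0,1],[0,0,0,0,0,0,1]]'; python3 -c "from h import *;st()"
python3 -m pendant '[[0,0.01,0,0,0,0,1],[0,0,0,0,0,0,1]]'; python3 -c "from h import *;st()"
```

```text
time: 10.2
ee_pos: [0.5394, 0.0993, 0.1722]
tcp_rot: [-179.3, 0.1, 11.0]
wrist_force: [-1.3, 0.6, 0.1]
opening: 0.0124
along 52.50 mm lat -1.11 z 172.19 Falong 0.8 Flat -1.2 Fz 0.1 [-1.7928e+02  6.0000e-02  1.1040e+01] 10.2
time: 10.4
ee_pos: [0.5393, 0.0992, 0.1727]
tcp_rot: [-178.9, 0.0, 11.1]
wrist_force: [-1.7, 0.8, -0.8]
opening: 0.0126
along 52.35 mm lat -1.24 z 172.67 Falong 1.1 Flat -1.5 Fz -0.8 [-1.7887e+02  5.0000e-02  1.1140e+01] 10.4
```

```bash
python3 -m pendant '[[0,0.008,0,0,0,0,1],[0,0,0,0,0,0,1]]'; python3 -c "from h import *;st()"
```

```text
time: 10.6
ee_pos: [0.5392, 0.0991, 0.173]
tcp_rot: [-178.5, 0.0, 11.2]
wrist_force: [-1.8, 1.5, -1.0]
opening: 0.0125
along 52.29 mm lat -1.38 z 172.97 Falong 1.9 Flat -1.5 Fz -1.0 [-1.7853e+02  4.0000e-02  1.1220e+01] 10.6
```

```bash
python3 -m pendant '[[0.004,0.012,0.002,-0.008,0,0.001,1],[0,0.016,0,-0.003,0,0,1]]'; python3 -c "from h import *;st()"
```

```text
time: 10.8
ee_pos: [0.5397, 0.0981, 0.1724]
tcp_rot: [-179.7, 0.1, 11.2]
wrist_force: [-7.2, 24.5, -1.2]
opening: 0.0121
along 51.20 mm lat -1.01 z 172.36 Falong 25.5 Flat -2.5 Fz -1.2 [-1.7967e+02  1.1000e-01  1.1230e+01] 10.8
```

```bash
python3 -m pendant '[[0,0.02,0,-0.002,0,0,1]]'; python3 -c "from h import *;st()"
```

```text
time: 10.9
ee_pos: [0.5398, 0.0962, 0.1723]
tcp_rot: [-179.6, 0.1, 11.4]
wrist_force: [-5.9, 15.4, -3.2]
opening: 0.0123
along 49.38 mm lat -1.25 z 172.31 Falong 16.2 Flat -2.8 Fz -3.2 [-1.7962e+02  1.4000e-01  1.1390e+01] 10.9
```

```bash
python3 - <<'E'
from h import *
st()
im=bot.camera("side")[:,:,::-1]
a=cv2.resize(im[120:170,215:275],None,fx=12,fy=12,interpolation=cv2.INTER_CUBIC)
cv2.imwrite(f"pics/side6.png",a)
im=bot.camera("scene")[:,:,::-1]
cv2.imwrite(f"pics/scene6.png",cv2.resize(im[140:200,290:360],None,fx=10,fy=10,interpolation=cv2.INTER_CUBIC))
cv2.imwrite("pics/wrist6.png",bot.camera("wrist")[:,:,::-1])
st()
E
```

```text
along 49.38 mm lat -1.25 z 172.31 Falong 16.2 Flat -2.8 Fz -3.2 [-1.7962e+02  1.4000e-01  1.1390e+01] 10.9
along 46.80 mm lat -0.84 z 173.48 Falong 5.7 Flat -5.2 Fz 9.4 [-1.7996e+02  4.0000e-02  1.1280e+01] 11.05
```

View pics/side6.png

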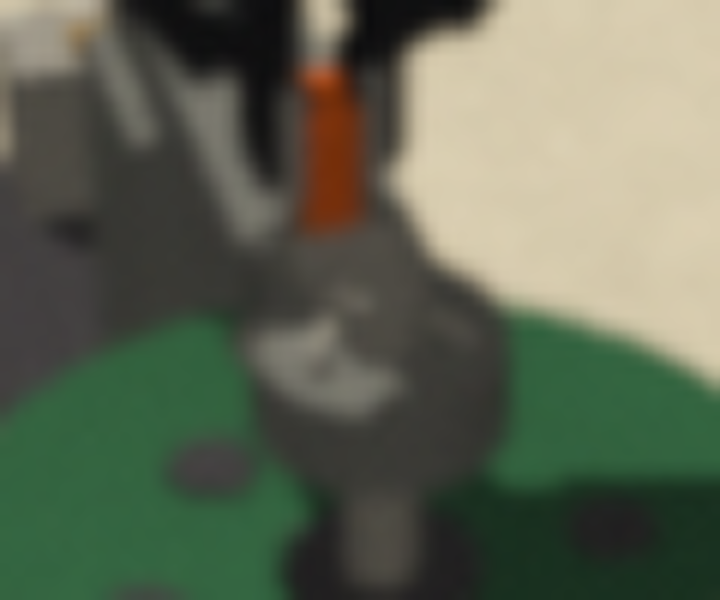

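View pics/scene6.png

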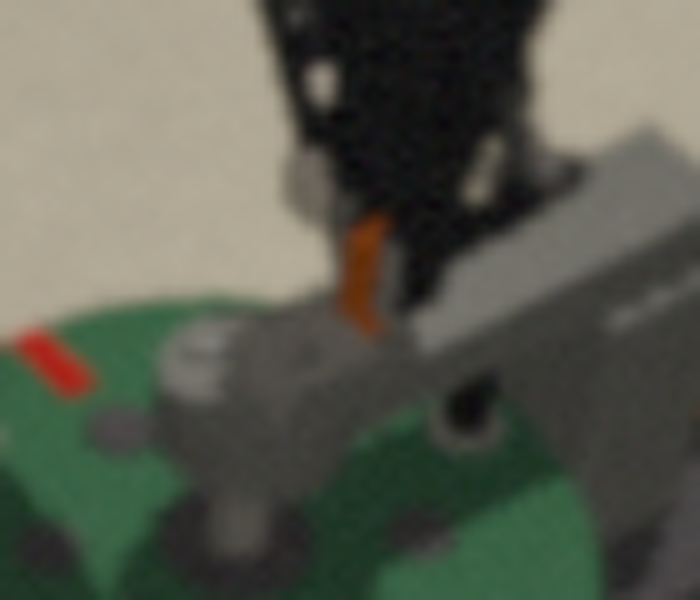

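View pics/wrist6.png

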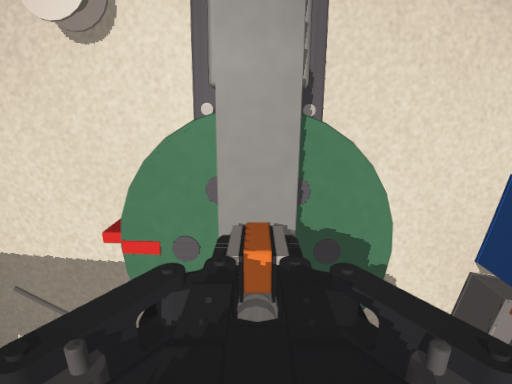

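```bash
python3 -m pendant '[[0,0.012,0,0,0,0,1]]'; python3 -c "from h import *;st()"
```

```text
time: 11.15
ee_pos: [0.541, 0.0916, 0.1744]
tcp_rot: [-179.8, -0.0, 11.3]
wrist_force: [-4.4, 9.2, 3.0]
opening: 0.0124
along 44.61 mm lat -0.94 z 174.41 Falong 9.9 Flat -2.6 Fz 3.0 [-179.85   -0.     11.32] 11.15
```

```bash
python3 -m pendant '[[0,0.012,0,0,0,0,1]]'; python3 -c "from h import *;st()"
```

```text
time: 11.25
ee_pos: [0.5412, 0.089, 0.1747]
tcp_rot: [-179.8, 0.0, 11.3]
wrist_force: [-5.0, 5.8, -0.9]
opening: 0.0126
along 42.03 mm lat -1.25 z 174.69 Falong 6.7 Flat -3.8 Fz -0.9 [-1.7975e+02  2.0000e-02  1.1350e+01] 11.25
```

```bash
python3 -m pendant '[[0,0.01,0.006,0,0,0.001,1]]'; python3 -c "from h import *;st()"
```

```text
time: 11.35
ee_pos: [0.5417, 0.0871, 0.1741]
tcp_rot: [-179.6, -0.0, 11.2]
wrist_force: [-6.4, 12.1, 13.6]
opening: 0.0122
along 40.00 mm lat -1.15 z 174.14 Falong 13.1 Flat -4.0 Fz 13.6 [-1.7964e+02 -5.0000e-02  1.1190e+01] 11.35
```

```bash
python3 -m pendant '[[0,0.01,0.004,0,0,0.001,1]]'; python3 -c "from h import *;st()"
```

```text
time: 11.45
ee_pos: [0.5422, 0.0852, 0.1744]
tcp_rot: [-179.5, -0.1, 11.0]
wrist_force: [-5.2, 8.6, 9.5]
opening: 0.0123
along 38.11 mm lat -1.03 z 174.37 Falong 9.4 Flat -3.5 Fz 9.5 [-1.7952e+02 -1.3000e-01  1.1030e+01] 11.45
```

```bash
python3 -m pendant '[[0,0.01,0,-0.001,0,0,1]]'; python3 -c "from h import *;st()"
```

```text
time: 11.55
ee_pos: [0.5425, 0.0826, 0.1748]
tcp_rot: [-179.7, -0.1, 11.0]
wrist_force: [-3.1, 0.7, -1.3]
opening: 0.0126
along 35.52 mm lat -1.24 z 174.85 Falong 1.3 Flat -2.9 Fz -1.3 [-1.7966e+02 -1.4000e-01  1.1030e+01] 11.55
```

```bash
python3 -m pendant '[[0,0.01,0,-0.001,0,0,1]]'; python3 -c "from h import *;st()"
```

```text
time: 11.65
ee_pos: [0.5427, 0.0808, 0.175]
tcp_rot: [-179.7, -0.1, 11.1]
wrist_force: [-5.1, 16.2, 0.3]
opening: 0.0123
along 33.71 mm lat -1.36 z 175.02 Falong 16.9 Flat -1.9 Fz 0.3 [-1.7969e+02 -1.4000e-01  1.1050e+01] 11.65
```

```bash
python3 -m pendant '[[0,0.01,0,-0.001,0,0,1]]'; python3 -c "from h import *;st()"
```

```text
time: 11.75
ee_pos: [0.5427, 0.0806, 0.1751]
tcp_rot: [-179.5, -0.1, 11.1]
wrist_force: [-6.4, 22.5, 2.9]
opening: 0.0125
along 33.45 mm lat -1.40 z 175.14 Falong 23.3 Flat -2.0 Fz 2.9 [-1.7952e+02 -1.5000e-01  1.1130e+01] 11.75
```

```bash
python3 -m pendant '[[0,0.012,0,-0.001,0,0,1]]'; python3 -c "from h import *;st()"
```

```text
time: 11.85
ee_pos: [0.5427, 0.0805, 0.1752]
tcp_rot: [-179.3, -0.2, 11.3]
wrist_force: [-6.7, 22.4, 2.4]
opening: 0.0123
along 33.38 mm lat -1.45 z 175.23 Falong 23.3 Flat -2.3 Fz 2.4 [-1.7928e+02 -1.5000e-01  1.1250e+01] 11.85
```

The push dropped off and then rose hard, holding at 23 N at 33.4 mm (expected 33). The clip should be home, so I'll release it and lift away.

```bash
python3 -m pendant '[[0,0,0,0,0,0,1],[0,0,0,0,0,0,0.8],[0,0,0,0,0,0,0.5],[0,0,0,0,0,0,0.2],[0,0,0,0,0,0,0],[0,0,0,0,0,0,0]]'; python3 -c "from h import *;st()"
python3 -m pendant '[[0,0,-0.08,0,0,0,0],[0,0,-0.16,0,0,0,0],[0,0,-0.1,0,0,0,0],[0,0,0,0,0,0,0]]'
python3 - <<'E'
from h import *
st()
im=bot.camera("side")[:,:,::-1]
cv2.imwrite(f"pics/side7.png",cv2.resize(im[120:220,195:295],None,fx=6,fy=6,interpolation=cv2.INTER_CUBIC))
im=bot.camera("wrist")[:,:,::-1]; cv2.imwrite("pics/wrist7.png",im)
plan([0.56,-0.03,0.25],10.9,1)
E
```

```text
time: 12.45
ee_pos: [0.5435, 0.0787, 0.175]
tcp_rot: [-179.4, -0.2, 11.2]
wrist_force: [0.1, 0.3, -0.0]
opening: 0.0744
along 31.49 mm lat -1.00 z 174.98 Falong 0.2 Flat 0.2 Fz -0.0 [-179.38   -0.19   11.2 ] 12.45
time: 12.85
ee_pos: [0.5428, 0.077, 0.2616]
tcp_rot: [-179.4, -0.0, 11.2]
wrist_force: [-0.5, 0.6, 0.9]
opening: 0.0855
along 29.87 mm lat -2.03 z 261.57 Falong 0.6 Flat -0.4 Fz 0.9 [-1.7942e+02 -5.0000e-02  1.1160e+01] 12.85
pose [0.5422 0.0769 0.2585] [-1.7941e+02  1.5000e-01  1.1160e+01] t 12.95 tool shift m [-0.0033  0.1084  0.0074] turn deg [-0.59  0.15  0.26]
per row / 1 : [-0.013   0.4337  0.0295] [-0.0033  0.0008  0.0015]
```

View pics/side7.png

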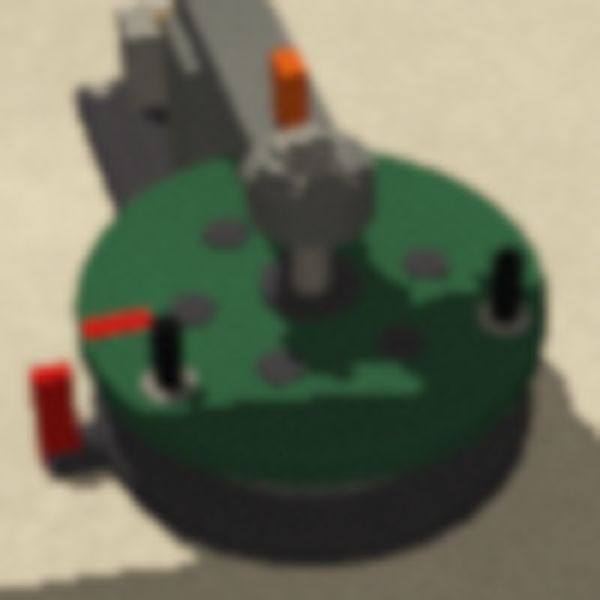

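View pics/wrist7.png

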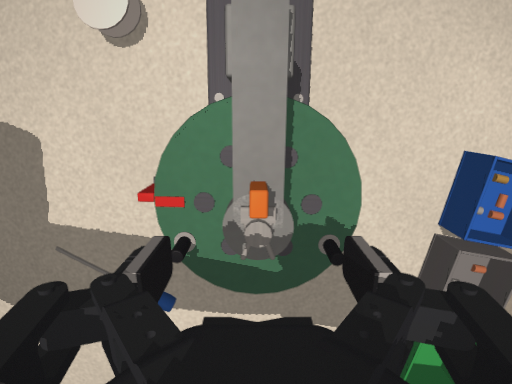

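```bash
python3 -m pendant '[[0,0.14,0,-0.003,0,0,0],[0,0.15,0,0,0,0,0],[0,0.13,0,0,0,0,0],[0,0,0,0,0,0,0],[0,0,0,0,0,0,0]]'
python3 - <<'E'
from h import *
im=bot.camera("wrist"); c=Cam("wrist"); np.savez("w8.npz",im=im,p=c.p,R=c.R)
cv2.imwrite("pics/wrist8.png",cv2.resize(im[20:220,140:390,::-1],None,fx=3,fy=3,interpolation=cv2.INTER_CUBIC))
plan([0.475,-0.0175,0.25],-79.1,1); print(bot.get_obs()['q'].round(1))
E
```

```text
time: 13.45
ee_pos: [0.5616, -0.029, 0.25]
tcp_rot: [-179.9, 0.7, 11.3]
wrist_force: [0.5, -0.6, -0.6]
opening: 0.0857
pose [ 0.5616 -0.0288  0.2498] [-179.87    0.7    11.3 ] t 13.5 tool shift m [-0.0827 -0.0281  0.0009] turn deg [ 0.45  0.65 90.4 ]
per row / 1 : [-0.3308 -0.1123  0.0037] [0.0025 0.0036 0.5022]
[-2.9  7.9 15.4 98.2 -0.  75.8]
```

View pics/wrist8.png

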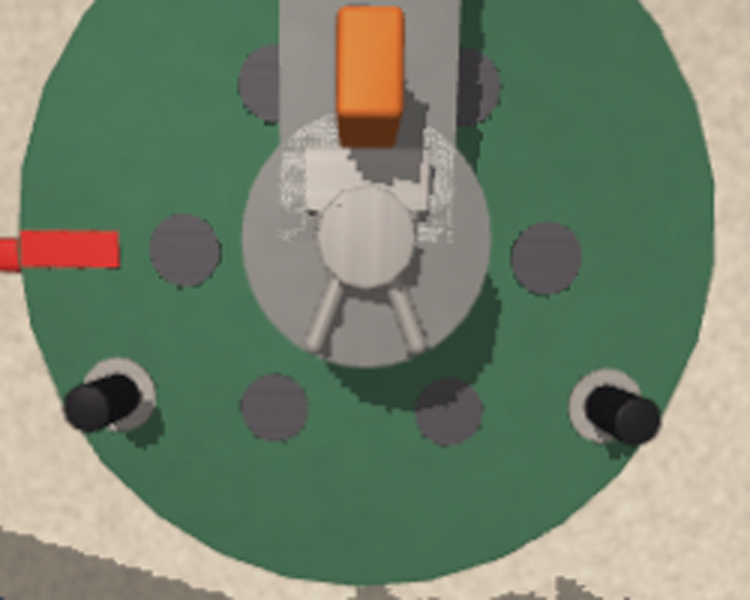

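```bash
python3 - <<'E'
from h import *
d=np.load("w8.npz"); c=Cam("wrist"); c.p=d['p'];c.R=d['R']
n=lambda x,y:((x+.5)/3-.5+140,(y+.5)/3-.5+20)
H=c.at(*n(366,238),.179); T=c.at(*n(370,62),.200); N=c.at(*n(366.5,241),.162)
t=(c.at(*n(315,347),.165)+c.at(*n(417,348),.165))/2
s0=c.at(*n(87,409),.125);s1=c.at(*n(637,420),.125)
yw=lambda v:np.degrees(np.arctan2(v[1],v[0]))
print(H,N,T,np.linalg.norm((T-H)[:2]),"dir",yw(T-H)-90,"tips",np.linalg.norm((t-H)[:2]),yw(H-t)-90)
print("tab-tips mid dist",np.linalg.norm((T-t)[:2]),"tips across",np.linalg.norm(c.at(*n(315,347),.165)-c.at(*n(417,348),.165)))
u=s1-s0;m=(s0+s1)/2;k=np.array([-u[1],u[0]])/np.linalg.norm(u[:2]);print(s0,s1,yw(u),"ctr",m[:2]+.05*k,np.linalg.norm(u))
E
```

```text
[0.55014694 0.04761377 0.179     ] [0.55029141 0.04783891 0.162     ] [0.54414342 0.08094324 0.2       ] 0.03386584625916647 dir 10.210990085602205 tips 0.02656575251902302 11.592387067397908
tab-tips mid dist 0.060427271884484914 tips across 0.026487594061597997
[ 0.47417949 -0.0164656   0.125     ] [0.64351949 0.01415238 0.125     ] 10.248794901618203 ctr [0.54995334 0.04804561] 0.1720857206497041
```

The clip is home: the tab is 33.9 mm and the jaw tips 26.6 mm from the axis, where 33 and 27 are expected. The stud line stands at 10.2° at home, which I'll use as the reference. Next I'll move above stud 0.

```bash
python3 -m pendant '[[-0.11,-0.037,0,0,0,0,0],[-0.11,-0.037,0,0,0,0,0],[-0.11,-0.037,0,0,0,0,0]]'
python3 -m pendant '[[0,0,0,0,0,0.042,0],[0,0,0,0,0,0.042,0],[0,0,0,0,0,0.042,0],[0,0,0,0,0,0.042,0],[0,0,0,0,0,0.042,0],[0,0,0,0,0,0.042,0],[0,0,0,0,0,0.042,0],[0,0,0,0,0,0.042,0],[0,0,0,0,0,0.042,0],[0,0,0,0,0,0.042,0],[0,0,0,0,0,0.042,0],[0,0,0,0,0,0.042,0]]'
python3 - <<'E'
from h import *
plan([0.4742,-0.0165,0.16],-79.1,1); print(bot.get_obs()['q'].round(1))
E
```

```text
time: 13.8
ee_pos: [0.4741, -0.0156, 0.2465]
tcp_rot: [-179.8, 1.0, 11.4]
wrist_force: [-1.3, -0.3, 1.1]
opening: 0.0854
time: 15.0
ee_pos: [0.4668, -0.0033, 0.2429]
tcp_rot: [178.8, 0.3, -81.9]
wrist_force: [-1.1, 0.1, 0.0]
opening: 0.0853
pose [ 0.4668 -0.0033  0.2429] [178.81   0.25 -81.88] t 15.0 tool shift m [ 0.0145 -0.0072  0.0827] turn deg [ 1.19  0.28 -2.77]
per row / 1 : [ 0.0579 -0.0288  0.3308] [ 0.0066  0.0016 -0.0154]
[-5.000e-01 -4.900e+00  1.500e+00  9.760e+01  1.000e-01  1.714e+02]
```

```bash
python3 -m pendant '[[0.058,-0.029,0,0.006,0,-0.04,0],[0,0,0.1,0,0,-0.04,0],[0,0,0.1,0,0,-0.04,0],[0,0,0.1,0,0,0,0],[0,0,0,0,0,0,0]]'
python3 - <<'E'
from h import *
plan([0.4742,-0.0165,0.10],-60,1); print(bot.get_obs()['q'].round(1))
E
```

```text
time: 15.5
ee_pos: [0.475, -0.0117, 0.1639]
tcp_rot: [-179.9, 0.4, -59.8]
wrist_force: [-1.3, 0.1, 0.4]
opening: 0.085
pose [ 0.475  -0.0117  0.1639] [-179.93    0.36  -59.84] t 15.5 tool shift m [0.0041 0.0031 0.0639] turn deg [-0.07  0.36  0.16]
per row / 1 : [0.0165 0.0126 0.2556] [-0.0004  0.002   0.0009]
[ -1.6  -6.   -8.3  87.8   0.3 148.2]
```

```bash
python3 -m pendant '[[0.016,0.012,0,0,0.002,0,0],[0,0,0.08,0,0,0,0],[0,0,0.08,0,0,0,0],[0,0,0.08,0,0,0,0],[0,0,0,0,0,0,0]]'
python3 - <<'E'
from h import *
plan([0.4742,-0.0165,0.10],-60,1)
E
```

```text
time: 16.0
ee_pos: [0.4763, -0.0158, 0.1085]
tcp_rot: [-179.6, -0.3, -59.8]
wrist_force: [0.4, 0.4, -0.1]
opening: 0.0854
pose [ 0.4763 -0.0158  0.1085] [-179.6    -0.3   -59.77] t 16.0 tool shift m [-0.0005  0.0022  0.0084] turn deg [-0.4  -0.3   0.23]
per row / 1 : [-0.0019  0.0088  0.0338] [-0.0022 -0.0017  0.0013]
```

```bash
python3 -m pendant '[[0,0.008,0.034,-0.002,-0.002,0,0],[0,0,0,0,0,0,0.5],[0,0,0,0,0,0,1],[0,0,0,0,0,0,1],[0,0,0,0,0,0,1],[0,0,0,0,0,0,1],[0,0,0,0,0,0,1]]' 30
cat >> h.py <<'E'
C=np.array([0.5501,0.0478])
def ws(a=None,step=6,n=12,rad=0.1):
    o=bot.get_obs(); p=o['ee_pos']; d=p[:2]-C; ang=np.degrees(np.arctan2(d[1],d[0]))%360
    print("t %.2f world ang %.2f r %.1f z %.1f rot"%(o['time'],ang,np.hypot(*d)*1e3,p[2]*1e3),o['tcp_rot'].round(1),"F",o['wrist_force'].round(1),"open",round(o['opening'],4))
    Rc=R.from_euler('xyz',[180,0,o['tcp_rot'][2]],degrees=True); cur=np.array([*p[:2],0])
    for i in range(n):
        t=np.radians(ang+step*(i+1)); nx=np.array([*(C+rad*np.array([np.cos(t),np.sin(t)])),0])
        s=Rc.inv().apply(nx-cur)/0.25; cur=nx; print("[%.3f,%.3f,0,0,0,0,1]"%(s[0],s[1]),end=",")
    print()
E
python3 -c "from h import *;ws()"
```

```text
time: 16.7
ee_pos: [0.4768, -0.0168, 0.1053]
tcp_rot: [-179.7, -0.1, -59.8]
wrist_force: [0.2, -0.8, -3.3]
opening: 0.0146
t 16.70 world ang 221.40 r 97.7 z 105.3 rot [-1.797e+02 -1.000e-01 -5.980e+01] F [ 0.2 -0.8 -3.3] open 0.0146
[0.042,-0.001,0,0,0,0,1],[0.039,-0.014,0,0,0,0,1],[0.038,-0.018,0,0,0,0,1],[0.035,-0.022,0,0,0,0,1],[0.033,-0.026,0,0,0,0,1],[0.030,-0.029,0,0,0,0,1],[0.027,-0.032,0,0,0,0,1],[0.023,-0.035,0,0,0,0,1],[0.020,-0.037,0,0,0,0,1],[0.016,-0.039,0,0,0,0,1],[0.011,-0.040,0,0,0,0,1],[0.007,-0.041,0,0,0,0,1],
```

```bash
python3 -m pendant '[[0.042,0,0,0,0,0,1],[0.04,-0.014,0,0,0,0,1],[0.038,-0.018,0,0,0,0,1],[0.036,-0.022,0,0,0,0,1],[0.033,-0.026,0,0,0,0,1],[0.03,-0.03,0,0,0,0,1]]'
python3 -c "from h import *;ws(step=8)"
```

```text
time: 17.3
ee_pos: [0.5244, -0.0503, 0.1052]
tcp_rot: [179.9, 0.3, -59.6]
wrist_force: [-5.3, -0.7, 3.6]
opening: 0.0147
t 17.30 world ang 255.33 r 101.4 z 105.2 rot [179.9   0.3 -59.6] F [-5.3 -0.7  3.6] open 0.0147
[0.033,-0.046,0,0,0,0,1],[0.030,-0.047,0,0,0,0,1],[0.024,-0.051,0,0,0,0,1],[0.016,-0.053,0,0,0,0,1],[0.009,-0.055,0,0,0,0,1],[0.001,-0.056,0,0,0,0,1],[-0.007,-0.055,0,0,0,0,1],[-0.014,-0.054,0,0,0,0,1],[-0.022,-0.051,0,0,0,0,1],[-0.029,-0.048,0,0,0,0,1],[-0.035,-0.043,0,0,0,0,1],[-0.041,-0.038,0,0,0,0,1],
```

```bash
python3 -m pendant '[[0.033,-0.046,0,0,0,0,1],[0.03,-0.047,0,0,0,0,1],[0.024,-0.051,0,0,0,0,1],[0.016,-0.053,0,0,0,0,1],[0.009,-0.055,0,0,0,0,1],[0.001,-0.056,0,0,0,0,1],[-0.007,-0.055,0,0,0,0,1],[-0.014,-0.054,0,0,0,0,1]]'
python3 -c "from h import *;ws(step=8)"
```

```text
time: 18.1
ee_pos: [0.623, -0.0196, 0.1051]
tcp_rot: [179.1, 0.6, -59.7]
wrist_force: [-7.1, -2.7, 4.6]
opening: 0.0149
t 18.10 world ang 317.23 r 99.3 z 105.1 rot [179.1   0.6 -59.7] F [-7.1 -2.7  4.6] open 0.0149
[-0.017,-0.053,0,0,0,0,1],[-0.027,-0.049,0,0,0,0,1],[-0.034,-0.045,0,0,0,0,1],[-0.039,-0.040,0,0,0,0,1],[-0.045,-0.034,0,0,0,0,1],[-0.049,-0.027,0,0,0,0,1],[-0.052,-0.020,0,0,0,0,1],[-0.054,-0.013,0,0,0,0,1],[-0.056,-0.005,0,0,0,0,1],[-0.056,0.003,0,0,0,0,1],[-0.055,0.011,0,0,0,0,1],[-0.053,0.018,0,0,0,0,1],
```

```bash
python3 -m pendant '[[-0.017,-0.053,0,0.004,0.002,0,1],[-0.027,-0.049,0,0,0,0,1],[-0.034,-0.045,0,0,0,0,1],[-0.039,-0.04,0,0,0,0,1],[-0.045,-0.034,0,0,0,0,1],[-0.049,-0.027,0,0,0,0,1],[-0.052,-0.02,0,0,0,0,1],[-0.054,-0.013,0,0,0,0,1]]'
python3 -c "from h import *;ws(step=7)"
```

```text
time: 18.9
ee_pos: [0.6503, 0.0805, 0.1048]
tcp_rot: [179.7, -0.6, -60.0]
wrist_force: [4.6, -4.6, -0.5]
opening: 0.0146
t 18.90 world ang 18.08 r 105.4 z 104.8 rot [179.7  -0.6 -60. ] F [ 4.6 -4.6 -0.5] open 0.0146
[-0.053,0.014,0,0,0,0,1],[-0.049,-0.001,0,0,0,0,1],[-0.049,0.005,0,0,0,0,1],[-0.048,0.011,0,0,0,0,1],[-0.046,0.016,0,0,0,0,1],[-0.044,0.022,0,0,0,0,1],[-0.041,0.027,0,0,0,0,1],[-0.037,0.032,0,0,0,0,1],[-0.033,0.036,0,0,0,0,1],[-0.028,0.040,0,0,0,0,1],[-0.023,0.043,0,0,0,0,1],[-0.018,0.045,0,0,0,0,1],
```

```bash
python3 -m pendant '[[-0.053,0.014,0,0,-0.002,0,1],[-0.049,0,0,0,0,0,1],[-0.049,0.005,0,0,0,0,1],[-0.048,0.011,0,0,0,0,1],[-0.046,0.016,0,0,0,0,1],[-0.04,0.02,0,0,0,0,1]]'
python3 - <<'E'
from h import *
ws(step=4)
c=Cam("wrist"); im=bot.camera("wrist"); np.savez("w9.npz",im=im,p=c.p,R=c.R); cv2.imwrite("pics/w9.png",im[:,:,::-1])
im=bot.camera("side")[:,:,::-1];cv2.imwrite("pics/side9.png",cv2.resize(im[100:220,180:300],None,fx=5,fy=5,interpolation=cv2.INTER_CUBIC))
E
```

```text
time: 19.5
ee_pos: [0.61, 0.1358, 0.1052]
tcp_rot: [-179.3, -0.9, -60.0]
wrist_force: [5.6, 0.1, -0.9]
opening: 0.0149
t 19.50 world ang 55.78 r 106.4 z 105.2 rot [-179.3   -0.9  -60. ] F [ 5.6  0.1 -0.9] open 0.0149
[-0.013,0.036,0,0,0,0,1],[-0.024,0.015,0,0,0,0,1],[-0.023,0.016,0,0,0,0,1],[-0.021,0.018,0,0,0,0,1],[-0.020,0.019,0,0,0,0,1],[-0.019,0.021,0,0,0,0,1],[-0.017,0.022,0,0,0,0,1],[-0.016,0.023,0,0,0,0,1],[-0.014,0.024,0,0,0,0,1],[-0.012,0.025,0,0,0,0,1],[-0.011,0.026,0,0,0,0,1],[-0.009,0.027,0,0,0,0,1],
```

View pics/w9.png

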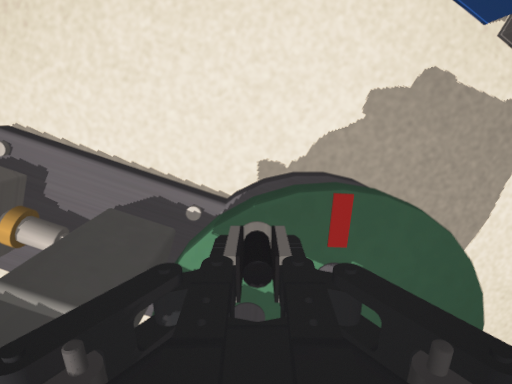

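View pics/side9.png

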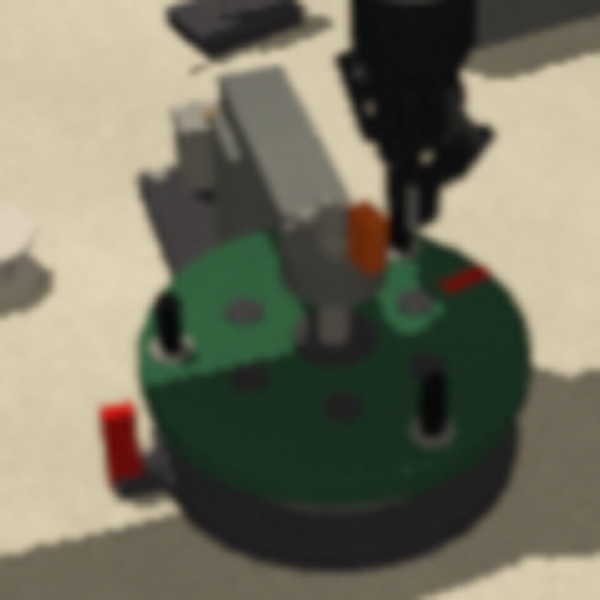

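```bash
python3 - <<'E'
from h import *
s=Cam("side"); n=lambda x,y:((x+.5)/5-.5+180,(y+.5)/5-.5+100)
for q,z in (((370,207),.2),((368,272),.162)):
    P=s.at(*n(*q),z); d=P[:2]-C; print(P,np.hypot(*d),np.degrees(np.arctan2(d[1],d[0]))-10.9)
# stripe in w9
d=np.load("w9.npz"); c=Cam("wrist"); c.p=d['p'];c.R=d['R']
h=cv2.cvtColor(d['im'],cv2.COLOR_RGB2HSV); m=cv2.inRange(h,(0,150,60),(4,255,255))|cv2.inRange(h,(174,150,60),(180,255,255))
for ce,a in blobs(m,50):
    P=c.at(*ce,.085);v=P[:2]-C; print(ce,a,np.hypot(*v),"stripe press ang",np.degrees(np.arctan2(v[1],v[0]))-10.9)
E
```

```text
[0.5669457  0.02419479 0.2       ] 0.028999714206705756 -65.38669343213917
[0.56482759 0.01397612 0.162     ] 0.03689115191726773 -77.37073232843345
[340.1 219.7] 1059 0.10208098374227144 stripe press ang 16.252120522055016
```

The shaft carries the clip round with the wheel: the tab is now at about -70° and the wheel has turned 196°, so it is still seated and has not been bumped. I'll let go of stud 0 and take stud 1, which is now at press angle 166°.

```bash
python3 -m pendant '[[0,0,0,0,0,0,0.6],[0,0,0,0,0,0,0.3],[0,0,0,0,0,0,0],[0,0,0,0,0,0,0],[0,0,-0.1,0,0,0,0],[0,0,-0.17,0,0,0,0],[0,0,-0.17,0,0,0,0],[0,0,-0.1,0,0,0,0],[0,0,0,-0.002,-0.004,0,0]]'
python3 - <<'E'
from h import *
plan([0.4502,0.0532,0.24],-60,4)
E
```

```text
time: 20.5
ee_pos: [0.606, 0.1361, 0.2427]
tcp_rot: [180.0, -0.0, -60.0]
wrist_force: [-0.1, -0.4, -1.1]
opening: 0.0852
pose [0.606  0.1361 0.2427] [ 1.7998e+02 -3.0000e-02 -6.0040e+01] t 20.5 tool shift m [-0.006   0.1764  0.0028] turn deg [ 0.02 -0.03 -0.04]
per row / 4 : [-0.006   0.1764  0.0028] [ 0.     -0.     -0.0001]
```

```bash
python3 -m pendant '[[0,0.16,0,0,0,0,0],[-0.01,0.17,0,0,0,0,0],[-0.01,0.17,0,0,0,0,0],[0,0.17,0,0,0,0,0],[0,0,0,0,0,0,0]]'
python3 - <<'E'
from h import *
c=Cam("wrist"); im=bot.camera("wrist"); np.savez("w10.npz",im=im,p=c.p,R=c.R); cv2.imwrite("pics/w10.png",cv2.resize(im[:,:,::-1],None,fx=1.5,fy=1.5,interpolation=cv2.INTER_CUBIC))
plan([0.4502,0.0532,0.16],-60,1)
E
```

```text
time: 21.0
ee_pos: [0.4545, 0.054, 0.2348]
tcp_rot: [179.4, 0.2, -60.1]
wrist_force: [0.6, 0.1, -0.5]
opening: 0.0854
pose [0.4562 0.0547 0.2345] [179.42   0.24 -60.07] t 21.05 tool shift m [-0.0014  0.0052  0.0745] turn deg [ 0.58  0.24 -0.07]
per row / 1 : [-0.0055  0.021   0.2982] [ 0.0032  0.0013 -0.0004]
```

View pics/w10.png

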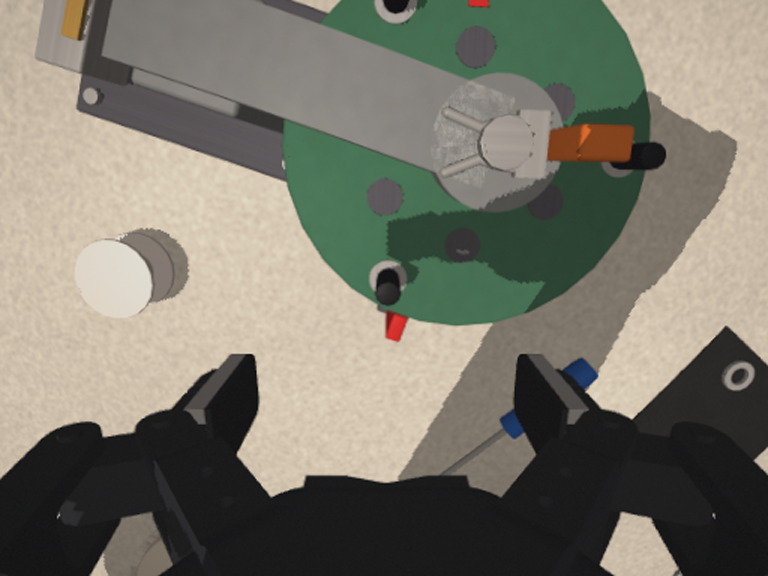

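```bash
python3 - <<'E'
from h import *
d=np.load("w10.npz"); c=Cam("wrist"); c.p=d['p'];c.R=d['R']
n=lambda x,y:((x+.5)/1.5-.5,(y+.5)/1.5-.5)
P=c.at(*n(388,291),.125); v=P[:2]-C; print(P,np.hypot(*v),np.degrees(np.arctan2(v[1],v[0])))
T=c.at(*n(603,142),.2);H=c.at(*n(508,142),.179);print("clip tab dist",np.hypot(*(T-H)[:2]),H)
plan([P[0],P[1],0.16],-60,1)
E
```

```text
[0.45228602 0.05112385 0.125     ] 0.09787043811922701 178.05376303708329
clip tab dist 0.03242741590994651 [0.55072816 0.04726812 0.179     ]
pose [0.4562 0.0547 0.2345] [179.42   0.24 -60.07] t 21.05 tool shift m [0.0015 0.0045 0.0745] turn deg [ 0.58  0.24 -0.07]
per row / 1 : [0.0059 0.0179 0.2981] [ 0.0032  0.0013 -0.0004]
```

```bash
python3 -m pendant '[[0.005,0.02,0.05,0.003,0.001,0,0],[0,0,0.1,0,0,0,0],[0,0,0.1,0,0,0,0],[0,0,0.1,0,0,0,0],[0,0,0.1,0,0,0,0],[0,0,0,0,0,0,0]]'
python3 - <<'E'
from h import *
plan([0.4513,0.0513,0.103],-60,1)
E
```

```text
time: 21.65
ee_pos: [0.456, 0.0521, 0.1151]
tcp_rot: [180.0, 0.1, -60.1]
wrist_force: [-0.2, 0.0, -0.1]
opening: 0.0857
pose [0.456  0.0521 0.1151] [ 1.7997e+02  1.3000e-01 -6.0120e+01] t 21.65 tool shift m [-0.0016  0.0045  0.0121] turn deg [ 0.03  0.13 -0.12]
per row / 1 : [-0.0065  0.0181  0.0484] [ 0.0002  0.0007 -0.0007]
```

```bash
python3 -m pendant '[[-0.006,0.018,0.045,0,0,0,0],[0,0,0,0,0,0,0.5],[0,0,0,0,0,0,1],[0,0,0,0,0,0,1],[0,0,0,0,0,0,1],[0,0,0,0,0,0,1],[0,0,0,0,0,0,1]]' 30
python3 -c "from h import *;ws(step=7)"
```

```text
time: 22.35
ee_pos: [0.4544, 0.0522, 0.1074]
tcp_rot: [-179.9, 0.1, -60.1]
wrist_force: [0.8, -0.8, -6.0]
opening: 0.0149
t 22.35 world ang 177.34 r 95.8 z 107.4 rot [-1.799e+02  1.000e-01 -6.010e+01] F [ 0.8 -0.8 -6. ] open 0.0149
[0.034,0.038,0,0,0,0,1],[0.045,0.018,0,0,0,0,1],[0.047,0.013,0,0,0,0,1],[0.048,0.007,0,0,0,0,1],[0.049,0.001,0,0,0,0,1],[0.049,-0.005,0,0,0,0,1],[0.048,-0.011,0,0,0,0,1],[0.046,-0.017,0,0,0,0,1],[0.044,-0.022,0,0,0,0,1],[0.041,-0.027,0,0,0,0,1],[0.037,-0.032,0,0,0,0,1],[0.033,-0.036,0,0,0,0,1],
```

```bash
python3 -m pendant '[[0.034,0.038,0,0,0,0,1],[0.045,0.018,0,0,0,0,1],[0.047,0.013,0,0,0,0,1],[0.048,0.007,0,0,0,0,1],[0.049,0.001,0,0,0,0,1],[0.049,-0.005,0,0,0,0,1],[0.048,-0.011,0,0,0,0,1],[0.046,-0.017,0,0,0,0,1]]'
python3 -c "from h import *;ws(step=7)"
```

```text
time: 23.15
ee_pos: [0.4868, -0.0328, 0.1078]
tcp_rot: [179.9, 0.7, -59.8]
wrist_force: [-5.3, 2.0, 3.0]
opening: 0.0145
t 23.15 world ang 231.86 r 102.5 z 107.8 rot [179.9   0.7 -59.8] F [-5.3  2.   3. ] open 0.0145
[0.041,-0.030,0,0,0,0,1],[0.041,-0.026,0,0,0,0,1],[0.038,-0.031,0,0,0,0,1],[0.034,-0.035,0,0,0,0,1],[0.029,-0.039,0,0,0,0,1],[0.024,-0.042,0,0,0,0,1],[0.019,-0.045,0,0,0,0,1],[0.013,-0.047,0,0,0,0,1],[0.008,-0.048,0,0,0,0,1],[0.002,-0.049,0,0,0,0,1],[-0.004,-0.049,0,0,0,0,1],[-0.010,-0.048,0,0,0,0,1],
```

```bash
python3 -m pendant '[[0.041,-0.03,0.002,0,0.003,0,1],[0.041,-0.026,0,0,0,0,1],[0.038,-0.031,0,0,0,0,1],[0.034,-0.035,0,0,0,0,1],[0.029,-0.039,0,0,0,0,1],[0.024,-0.042,0,0,0,0,1],[0.019,-0.045,0,0,0,0,1],[0.013,-0.047,0,0,0,0,1],[0.008,-0.048,0,0,0,0,1]]'
python3 -c "from h import *;ws(step=6)"
```

```text
time: 24.05
ee_pos: [0.5866, -0.046, 0.1076]
tcp_rot: [179.0, 0.8, -59.8]
wrist_force: [-10.5, 2.8, 6.3]
opening: 0.0141
t 24.05 world ang 291.23 r 100.7 z 107.6 rot [179.    0.8 -59.8] F [-10.5   2.8   6.3] open 0.0141
[0.002,-0.042,0,0,0,0,1],[-0.000,-0.042,0,0,0,0,1],[-0.004,-0.042,0,0,0,0,1],[-0.009,-0.041,0,0,0,0,1],[-0.013,-0.040,0,0,0,0,1],[-0.017,-0.038,0,0,0,0,1],[-0.021,-0.036,0,0,0,0,1],[-0.025,-0.034,0,0,0,0,1],[-0.028,-0.031,0,0,0,0,1],[-0.031,-0.028,0,0,0,0,1],[-0.034,-0.025,0,0,0,0,1],[-0.036,-0.021,0,0,0,0,1],
```

```bash
python3 -m pendant '[[0.002,-0.042,0,0.004,0.003,0,1],[0,-0.042,0,0,0,0,1],[-0.004,-0.042,0,0,0,0,1],[-0.009,-0.041,0,0,0,0,1],[-0.013,-0.04,0,0,0,0,1],[-0.015,-0.034,0,0,0,0,1],[0,0,0,0,0,0,1]]'
python3 - <<'E'
from h import *
ws(step=4,n=4)
im=bot.camera("side")[:,:,::-1];cv2.imwrite("pics/side11.png",cv2.resize(im[120:220,190:300],None,fx=6,fy=6,interpolation=cv2.INTER_CUBIC))
ws(step=4,n=4)
E
```

```text
time: 24.75
ee_pos: [0.6262, -0.004, 0.1077]
tcp_rot: [178.9, 1.1, -59.6]
wrist_force: [1.9, 3.8, -0.5]
opening: 0.0119
t 24.75 world ang 325.75 r 92.1 z 107.7 rot [178.9   1.1 -59.6] F [ 1.9  3.8 -0.5] open 0.0119
[0.016,-0.038,0,0,0,0,1],[-0.015,-0.024,0,0,0,0,1],[-0.016,-0.023,0,0,0,0,1],[-0.018,-0.022,0,0,0,0,1],
t 24.80 world ang 325.59 r 92.2 z 107.7 rot [178.9   1.1 -59.6] F [-2.   6.1  1.3] open 0.0121
[0.016,-0.038,0,0,0,0,1],[-0.014,-0.024,0,0,0,0,1],[-0.016,-0.023,0,0,0,0,1],[-0.018,-0.022,0,0,0,0,1],
```

View pics/side11.png

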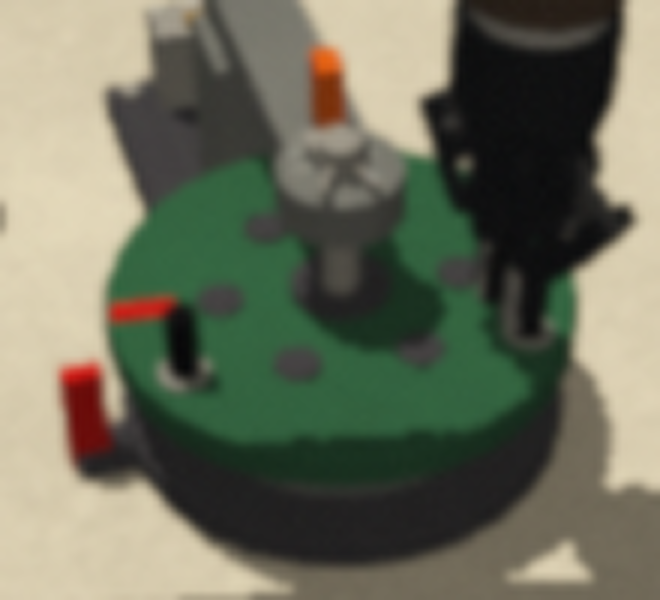

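```bash
python3 -m pendant '[[0,0,0,0,0,0,0.6],[0,0,0,0,0,0,0.3],[0,0,0,0,0,0,0],[0,0,0,0,0,0,0],[0,0,-0.1,0.004,0.004,0,0],[0,0,-0.17,0,0,0,0],[0,0,-0.17,0,0,0,0],[0,0.1,-0.1,0,0,0,0],[0,0.12,0,0,0,0,0],[0,0.1,0,0,0,0,0],[0,0,0,0,0,0,0],[0,0,0,0,0,0,0]]'
python3 - <<'E'
from h import *
c=Cam("wrist"); im=bot.camera("wrist"); np.savez("w12.npz",im=im,p=c.p,R=c.R); cv2.imwrite("pics/w12.png",cv2.resize(im[:,:,::-1],None,fx=1.5,fy=1.5,interpolation=cv2.INTER_CUBIC))
ws(n=1)
E
```

```text
time: 26.0
ee_pos: [0.5563, -0.0487, 0.2628]
tcp_rot: [-179.6, -0.4, -59.7]
wrist_force: [-0.4, -0.3, 0.3]
opening: 0.0856
t 26.05 world ang 273.74 r 96.7 z 262.9 rot [-179.6   -0.4  -59.7] F [ 0.5 -0.1  0.2] open 0.0854
[0.029,-0.032,0,0,0,0,1],
```

View pics/w12.png

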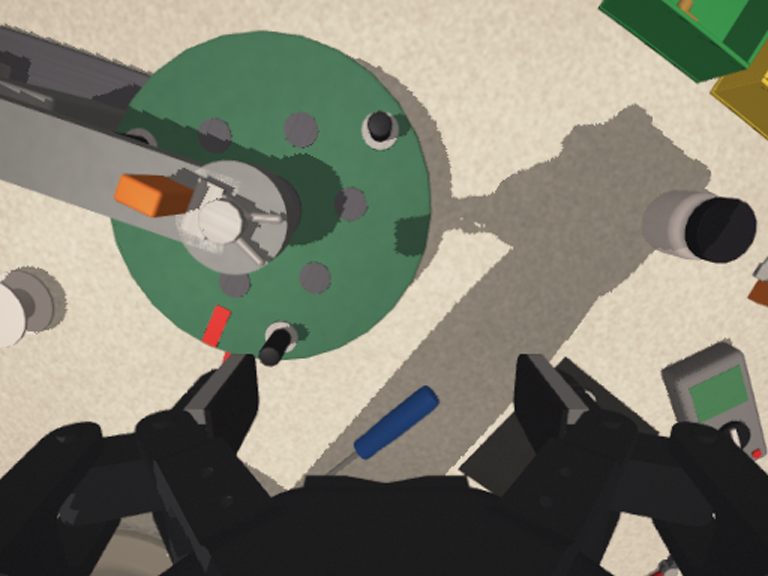

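```bash
python3 - <<'E'
from h import *
d=np.load("w12.npz"); c=Cam("wrist"); c.p=d['p'];c.R=d['R']
n=lambda x,y:((x+.5)/1.5-.5,(y+.5)/1.5-.5)
s1=c.at(*n(378.5,126),.125);s0=c.at(*n(269,354),.125)
H=c.at(*n(221,221),.179);yw=lambda v:np.degrees(np.arctan2(v[1],v[0]))
print(s0,s1,H,yw(s1-s0),np.linalg.norm(s1-s0),yw(s1[:2]-C),yw(s0[:2]-C))
E
```

```text
[ 0.46868436 -0.00676281  0.125     ] [0.63810792 0.00243691 0.125     ] [0.55101009 0.04706917 0.179     ] 3.1081164732863513 0.16967314885836574 -27.268535178884 -146.1709556440522
```

The wheel is about 7° short, because the stud slid to the edge of the pads at the end. The picture shows stud 0 at (269,354) and stud 1 at (378,126). I'll take stud 1 again and finish the turn.

```bash
python3 - <<'E'
from h import *
plan([0.6393,0.0026,0.16],-60,1)
E
```

```text
pose [ 0.5564 -0.0486  0.2629] [-179.59   -0.45  -59.66] t 26.05 tool shift m [-0.0032 -0.0967  0.1036] turn deg [-0.42 -0.45  0.34]
per row / 1 : [-0.0127 -0.3867  0.4145] [-0.0023 -0.0025  0.0019]
```

```bash
python3 -m pendant '[[0,-0.13,0,-0.002,-0.002,0,0],[-0.006,-0.13,0,0,0,0,0],[-0.006,-0.12,0.1,0,0,0,0],[0,0,0.15,0,0,0,0],[0,0,0.15,0,0,0,0],[0,0,0,0,0,0,0],[0,0,0,0,0,0,0]]'
python3 - <<'E'
from h import *
plan([0.6393,0.0026,0.105],-60,1)
E
```

```text
time: 26.75
ee_pos: [0.644, 0.0075, 0.1608]
tcp_rot: [-179.9, -0.1, -59.5]
wrist_force: [0.3, -0.3, -0.0]
opening: 0.0853
pose [0.644  0.0075 0.1608] [-1.7988e+02 -1.4000e-01 -5.9510e+01] t 26.75 tool shift m [0.0017 0.0067 0.0558] turn deg [-0.12 -0.14  0.49]
per row / 1 : [0.0069 0.0268 0.2233] [-0.0007 -0.0008  0.0027]
```

```bash
python3 -m pendant '[[0.007,0.026,0,0,0,0.002,0],[0,0,0.08,0,0,0,0],[0,0,0.08,0,0,0,0],[0,0,0.06,0,0,0,0],[0,0,0,0,0,0,0]]'
python3 - <<'E'
from h import *
plan([0.6393,0.0026,0.105],-60,1)
E
```

```text
time: 27.25
ee_pos: [0.6431, 0.0013, 0.116]
tcp_rot: [-179.2, -0.6, -60.0]
wrist_force: [-0.5, -0.7, -1.0]
opening: 0.0855
pose [0.6431 0.0013 0.116 ] [-179.18   -0.56  -60.  ] t 27.25 tool shift m [-0.0032  0.0028  0.0109] turn deg [-0.82 -0.56  0.01]
per row / 1 : [-0.0127  0.0112  0.0436] [-0.0045 -0.0031  0.    ]
```

```bash
python3 -m pendant '[[-0.012,0.012,0.044,-0.004,-0.003,0,0],[0,0.004,0.01,0,0,0,0.5],[0,0,0,0,0,0,1],[0,0,0,0,0,0,1],[0,0,0,0,0,0,1],[0,0,0,0,0,0,1],[0,0,0,0,0,0,1]]' 40
python3 - <<'E'
from h import *
plan([0.6442,0.0139,0.105],-60,1)
E
```

```text
time: 27.95
ee_pos: [0.6384, 0.0023, 0.1063]
tcp_rot: [-179.8, 0.0, -60.0]
wrist_force: [2.8, -2.0, -3.4]
opening: 0.0146
pose [0.6384 0.0023 0.1063] [-179.76    0.    -59.98] t 27.95 tool shift m [-0.0071 -0.0108  0.0013] turn deg [-0.24  0.    0.02]
per row / 1 : [-0.0286 -0.0432  0.0054] [-0.0013  0.      0.0001]
```

```bash
python3 -m pendant '[[-0.01,-0.016,0,0,0,0,1],[-0.01,-0.014,0,0,0,0,1],[-0.01,-0.014,0,0,0,0,1],[0,0,0,0,0,0,1]]'
python3 - <<'E'
from h import *
plan([0.6442,0.0139,0.105],-60,1); ws(n=0)
E
```

```text
time: 28.35
ee_pos: [0.6434, 0.0125, 0.1063]
tcp_rot: [180.0, -0.1, -60.0]
wrist_force: [-0.9, 0.1, 0.7]
opening: 0.0141
pose [0.6434 0.0125 0.1063] [ 1.7999e+02 -1.5000e-01 -6.0040e+01] t 28.35 tool shift m [-0.0008 -0.0014  0.0012] turn deg [ 0.01 -0.15 -0.04]
per row / 1 : [-0.0032 -0.0055  0.005 ] [ 0.     -0.0008 -0.0002]
t 28.35 world ang 339.28 r 99.8 z 106.3 rot [ 1.8e+02 -1.0e-01 -6.0e+01] F [-0.9  0.1  0.7] open 0.0141
```

```bash
python3 -m pendant '[[0,0,0,0,0,0,0.6],[0,0,0,0,0,0,0.3],[0,0,0,0,0,0,0],[0,0,0,0,0,0,0],[0,0,-0.1,0,0,0,0],[0,0,-0.17,0,0,0,0],[0,0,-0.17,0,0,0,0],[0,0.13,-0.12,0,0,0,0],[0,0.13,0,0,0,0,0],[0,0.13,0,0,0,0,0],[0,0,0,0,0,0,0],[0,0,0,0,0,0,0]]'
python3 - <<'E'
from h import *
c=Cam("wrist"); im=bot.camera("wrist"); np.savez("w13.npz",im=im,p=c.p,R=c.R); cv2.imwrite("pics/w13.png",cv2.resize(im[:260,0:330,::-1],None,fx=2.25,fy=2.25,interpolation=cv2.INTER_CUBIC))
im=bot.camera("side")[:,:,::-1];cv2.imwrite("pics/side13.png",cv2.resize(im[120:220,195:295],None,fx=6,fy=6,interpolation=cv2.INTER_CUBIC))
cv2.imwrite("pics/side13full.png",im)
ws(n=0)
E
```

```text
time: 29.55
ee_pos: [0.5565, -0.0363, 0.2512]
tcp_rot: [-179.9, -0.1, -60.0]
wrist_force: [-0.3, 0.2, -0.8]
opening: 0.0856
t 29.65 world ang 274.64 r 84.1 z 250.9 rot [-1.799e+02 -1.000e-01 -6.000e+01] F [ 0.  -0.2  0.2] open 0.0851
```

View pics/w13.png

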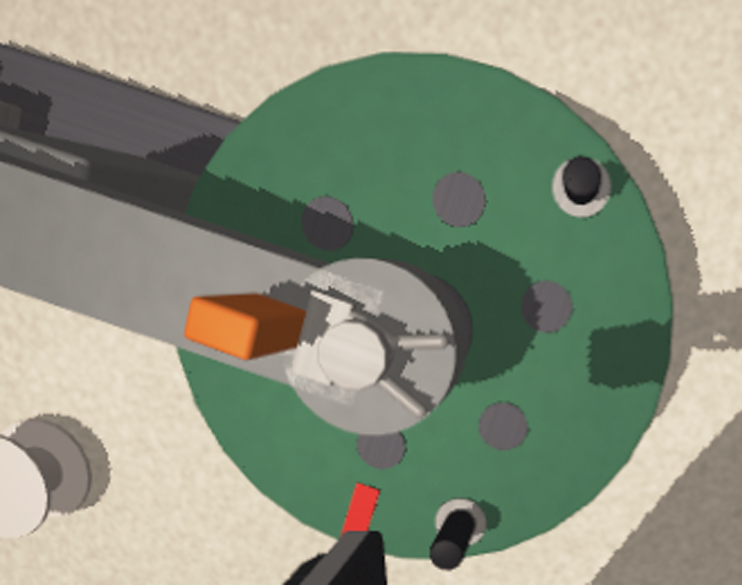

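View pics/side13.png

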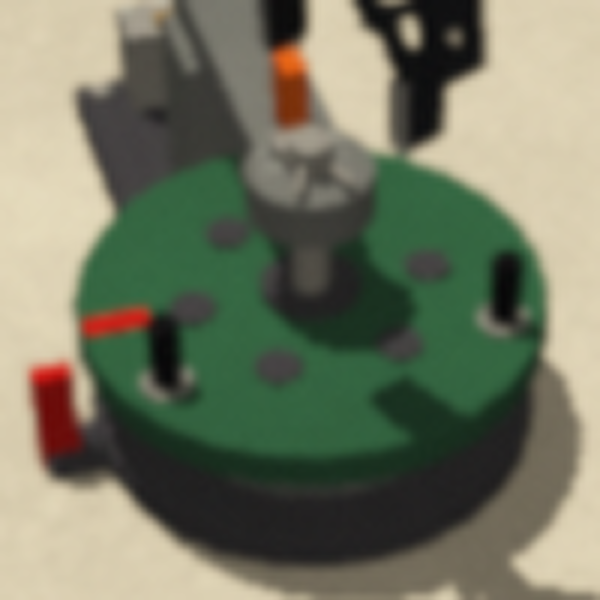

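```bash
python3 - <<'E'
from h import *
a=cv2.imread("pics/side0.png")[:,:,::-1];b=cv2.imread("pics/side13full.png")[:,:,::-1];s=Cam("side")
yw=lambda v:np.degrees(np.arctan2(v[1],v[0]))
for im in (a,b):
    h=cv2.cvtColor(im,cv2.COLOR_RGB2HSV); m=cv2.inRange(h,(0,150,70),(4,255,255))|cv2.inRange(h,(174,150,70),(180,255,255)); m[:165]=0;m[200:]=0;m[:,:195]=0;m[:,230:]=0
    n,_,st,ce=cv2.connectedComponentsWithStats(m)
    for i in range(1,n):
        if st[i,4]>15: P=s.at(*ce[i],.085); print("red",ce[i].round(2),st[i,4],"ang",round(yw(P[:2]-C)%360,2))
d=np.load("w13.npz"); c=Cam("wrist"); c.p=d['p'];c.R=d['R']
n=lambda x,y:((x+.5)/2.25-.5,(y+.5)/2.25-.5)
s1=c.at(*n(582,178),.125);s0=c.at(*n(448,551),.125);H=c.at(*n(352,355),.179)
print(s0,s1,H,yw(s1-s0),np.linalg.norm(s1-s0))
b1=c.at(*n(581,187),.085);b0=c.at(*n(460,522),.085);print("bases",yw(b1-b0),np.linalg.norm(b1-b0))
T=c.at(*n(222,328),.2);tp=(c.at(*n(443,341),.165)+c.at(*n(421,409),.165))/2
print("tab",np.hypot(*(T-H)[:2]),"tips",np.hypot(*(tp-H)[:2]),np.hypot(*(T-tp)[:2]))
E
```

```text
red [213.8  173.56] 25 ang 189.67
red [203.84 187.84] 88 ang 209.68
red [213.87 173.17] 23 ang 188.75
red [203.84 187.84] 88 ang 209.68
[ 0.47515427 -0.01554966  0.125     ] [0.64296757 0.01132336 0.125     ] [0.55061694 0.04734321 0.179     ] 9.097896323502487 0.1699513533675208
bases 9.054848529583014 0.17368507968272412
tab 0.03398742602334246 tips 0.025204603297264077 0.05917982580776279
```

```bash
python3 - <<'E'
from h import *
a=cv2.imread("pics/side0.png");b=cv2.imread("pics/side13full.png")
cv2.imwrite("pics/cmp.png",np.hstack([a,b])[:, :][::1, ::1] if 0 else cv2.resize(np.hstack([a,b]),(800,300)))
E
```

```text
(no output)
```

View pics/cmp.png

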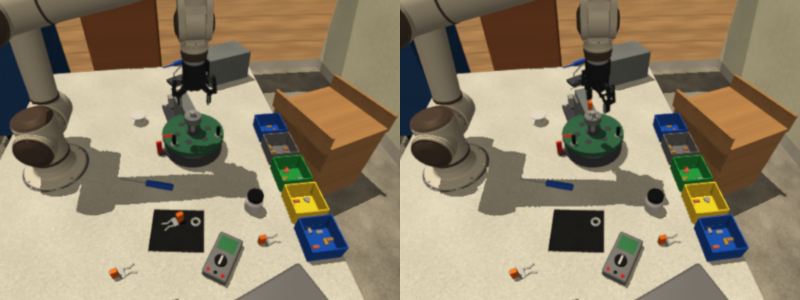

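The other things on the bench stand where they were (washer, screwdriver, jar, reel, meter), and the gripper is clear of everything. I'm handing in.

```bash
python3 -c "
from workcell import bot
print(bot.job_done())"
```

```text
the job is handed in; nothing more can be done
None
```

I seated the clip in the groove, turned the flywheel one revolution counter-clockwise, and handed the job in at about 30 s; no verdict was reported.

- **Clip:** I took the clip on the mat, the farthest left of the loose ones on the bench. It slid along the arm's +y side until it snapped in. I stopped pushing at about 23 N and let go.
- **Wheel:** I drove it about 196° by stud 0, then the rest by stud 1. Near the end stud 1 slid to the edge of the pads and left the wheel about 7° short, so I took that stud again and finished.

**Last checks:**
- **Wheel angle:** the red stripe and the stud line read about 1° (0.02 rad) short of where they started, inside the 0.1 rad limit. I judged the ram drawn back from this angle; I did not measure it separately.
- **Clip seat:** the tab is 34.0 mm from the axis (33 expected). The jaw tips read 25.2 mm, against 27 mm expected and 26.6 mm right after seating. I put the difference down to pixel error.
- **Bench:** in the side view the other things look unmoved, though the pliers were not in that check. The gripper is open and clear of everything.

**Unexpected readings:**
- When the jaws first met the neck, the wrist force read 25 N for a moment, above the stated 10 to 16 N.
- While seated, the tool stood about 3 mm higher than I had worked out.
- The clip turned with the shaft but stayed seated.

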